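# Pull a sticking keycap off the counter keypad

## Robot

A 6-joint arm with a two-finger parallel gripper is mounted at the origin on the work surface. World frame = base frame: x ahead of the robot, y to its left, z up, the work surface at z = 0. Lengths are in m, angles in rad, forces in N, time in s.
With the tool pointing down it reaches from about 0.3 to 0.775 m from the base axis. Payload 14.6 kg.
Tool frame: the origin (TCP) lies midway between the tips of the shut fingers; the grasp point (between the pads) lies 19 mm behind it (grasp_offset is the distance from the TCP to the grasp point, in m); z points along the fingers, y is the line along which they close (so a half turn about z gives the same grasp; the last joint's range is limited). The gripper opens to 94 mm and grips with 3 to 60 N. Pads are 16 mm wide; open, the fingers measure 119 mm over their backs; the gripper's body (75 mm by 177 mm) begins 78 mm behind the grasp point.
Start: joints at [1.212, 0.3, 1.521, -0, 1.321, -0.067], TCP at [0.158, 0.527, 0.173] pointing down, gripper open.
Joint ranges: [-3.03, 3.03], [-0.79, 2.21], [0.23, 2.52], [-1.04, 4.18], [0, 3.07], [-2.55, 2.55]. Speed limits (rad/s): [2.22, 2.22, 2.57, 3.14, 3.14, 3.14].

## Interface

Orientations are given as [roll, pitch, yaw] about the fixed x, y, z axes, in that order (R = Rz(yaw) Ry(pitch) Rx(roll)).
In Python, from station import * gives the robot as it stands. The module is installed in compiled form; this text tells all that it offers.
- The arm moves only by the tool send_rows, never from a script. Its argument "rows" is a list of rows, each an object of numbers: "dx", "dy", "dz": the shift along the tool's x, y, z in mm; "roll": the turn about the tool's z in degrees; "jaw": the closure, from -1 (fully open) to 1 (shut). In form: [{"dx": .., "dy": .., "dz": .., "roll": .., "jaw": ..}, ...]. A call has 1 to 12 rows; each row shifts and turns the commanded pose from where the row before left it, along the tool's axes as they then stand; what a row does not reach is not made up. A row lasts 1/12 s, in which the tool goes at most 41.7 mm and 7.16 degrees, less where a joint would pass 70% of its speed; a pose out of reach is approached as far as the arm can. A call is refused whole if a number of a shift passes 41.7 or a number of a turn 7.16, either way. A call with a gripper value outside its range is refused whole. The fingers move at their own pace and stop on an object; "force" is the grip in N (left out, the last holds). Time passes only in rows, so rows that do not move let the fingers close. It gives the time, the measured TCP pose, the force, the opening and the grip force at its end, in the units of the state.
- get_obs(): the state, without advancing time (a new reading comes with each control period).
- camera(name): name is "scene" or "top"; returns a dict with "frame" (400x640x3 uint8, red, green, blue), "z_map" (400x640 float32, m along the optical axis (not along the pixel's ray), 0 where there is no reading), "camera_matrix" (3x3 intrinsics, pixels), "D" ([k1, k2, p1, p2, k3] as OpenCV has them; the pictures are not rectified), "rvec" (rotation vector, rad) and "tvec" (3), from world to camera coordinates, as OpenCV has them. Camera axes: x right, y down, z forward; pixel columns grow to the right and rows downward; lengths in m; the calibration is good to about 2 mm. A picture is of the moment at which its call begins.
- hand_in(): hands the job in; it is judged then, once.
The state is a dict: "time_s": time; "qpos": joint angles; "joint_vel": joint speeds; "tau": joint torques, N m; "ee_pos": TCP position; "eef_rot": TCP orientation; "force": force on the tool from outside, world axes, zero at the start; "moment": the same for the moment, N m; "grip_width": finger opening in m; "grip_force": force on a finger pad.
Only numpy, scipy, OpenCV 4.12 (cv2) and the standard library are available. Lean on these libraries where they do the work, as an engineer would, in place of code of your own. Each camera call takes 0.05 s, during which the arm holds its last target. There are 200 camera calls.

## Task

The orange key of the counter keypad sticks: take its cap off for cleaning with the puller. Hold the puller by its grip, slide its fork in under the orange cap from the keypad's front until it just bears against the switch, gently, then pull the cap straight up off its switch without yanking and stand the puller, with the cap still lying on its fork, in the grey tray and let go. Do not touch the cap with the gripper, press or lift the other two keys, or shift the stamps and the ink pad.

Things in the scene. Friction and masses are not known exactly. Their poses are not given: they have to be found in the camera images.
- keypad: Low black counter keypad, fixed to the desk. Origin: centre of its underside, under the middle key; x to its rear, y along the key row (left, seen from its front), z up. Body x -62 to +60, y -76 to +76 mm; aluminium top plate 20 mm above the desk; rear hump from x +34 mm, 36 mm high. Three keys at y = +46, 0, -46 mm, x = 0, each a switch, a sprung plunger (3 mm travel, about 1 N) and a cap clipped to it.
- keypad_apron (a point): Point on the keypad's bare top plate in front of the middle key: keypad x -40 mm, y 0, 20 mm above the desk. The plate is bare, flat and rigid from x -62 mm to the caps' front edges (x -18 mm), over the whole width; the fork can be felt down on to it here.
- cap_orange: Orange keycap to be removed, on any one of the keys: 36 x 36 mm, 14 mm high, hollow, skirt wall 4 mm thick. 20 g. Origin: centre of the plane of the skirt's lower edge, z up, axes as the keypad's. In place the skirt floats 7.5 mm above the plate (27.5 mm above the desk). Friction of two clips resists a straight pull with about 10 to 18 N over the first 5 mm, then lets go suddenly; the cap then lies loose.
- cap_green: Green keycap of the same make on another key; stays as it is (not pressed, not lifted). Origin as for the orange cap.
- cap_white: White keycap of the same make on another key; stays as it is. Origin as for the orange cap.
- switch0: Switch of the left key (keypad y = +46 mm), hidden below its cap. Origin: on the key's axis, on the plate; axes as the keypad's. Its plastic housing is a block 16 mm wide (y), 8 mm high, 16 mm long, firmly fixed but not alike on every keypad: its front face lies anywhere from 4 to 12 mm ahead (-x) of the origin, so it has to be felt. It is delicate: 10 N at most.
- switch1: Switch of the middle key (keypad y = 0 mm), hidden below its cap. Origin: on the key's axis, on the plate; axes as the keypad's. Its plastic housing is a block 16 mm wide (y), 8 mm high, 16 mm long, firmly fixed but not alike on every keypad: its front face lies anywhere from 4 to 12 mm ahead (-x) of the origin, so it has to be felt. It is delicate: 10 N at most.
- switch2: Switch of the right key (keypad y = -46 mm), hidden below its cap. Origin: on the key's axis, on the plate; axes as the keypad's. Its plastic housing is a block 16 mm wide (y), 8 mm high, 16 mm long, firmly fixed but not alike on every keypad: its front face lies anywhere from 4 to 12 mm ahead (-x) of the origin, so it has to be felt. It is delicate: 10 N at most.
- puller: Keycap puller, one rigid piece, about 110 g, standing on its flat fork: steel C-frame, upright blue grip on top. Origin: centre of its underside, below the grip's axis; x = the way the prongs point, z up. Fork: slab 3 mm thick, 34 mm wide, x -28.5 to +26 mm. Back plate x -28.5 to -23.5 mm, 26 mm wide, up to an overhead arm with 22 mm free height above the fork. 88 mm high in all.
- puller_throat (a point): Closed end of the fork's slot, on the prongs' upper face, 8 mm behind the puller's origin. The slot is 19 mm wide and open at the tips. With the fork home under a cap, the throat touches the switch's front face and the puller's origin is within 4 mm of being under the cap's centre.
- puller_tips (a point): Middle between the two prong tips, on the prongs' upper face, 26 mm ahead of the puller's origin. Each tip has a lip 2 mm high and 2 mm long on top (tips 5 mm thick in all). Fork home: lips stand 2 to 10 mm beyond the cap's rear skirt and keep the cap on the fork; stopping short leaves them beneath the skirt.
- puller_grip (a point): Point on the grip's axis, 66 mm above the puller's underside. The grip reaches from 30 to 88 mm above the underside, 16 mm thick along the puller's x, 22 mm wide along y. Gripped across its 16 mm with about 40 N it holds firm.
- tray: Shallow grey parts tray that does not shift, 130 x 110 mm (x, y), 14 mm high, walls and floor 3 mm. Origin: centre of its underside.
- stamp_long: Rubber stamp, wooden block 25 x 60 mm with a turned wooden handle, 71 mm high, standing. Bystander. Origin: centre of its underside.
- stamp_square: Rubber stamp, wooden block 38 x 38 mm with a turned wooden handle, 69 mm high, standing. Bystander. Origin: centre of its underside.
- ink_pad: Closed ink pad, blue lid on a grey base, 72 x 112 mm, 18 mm high. Bystander. Origin: centre of its underside.
Things that resemble listed ones, but are neither listed nor needed, are in the scene too. Several things have the shape of the keypad; the one meant has the colours described above.

How it is judged:
On the way, in this order (a step that is already met when the one before it is completed fails the run):
1. the fork is fully home under the orange cap (cap still on): puller within 5.5 mm of centred under it, and bearing on the switch housing (more than 0.5 N) (x of puller in the frame of cap_orange between -0.0055 and 0.0055 m and y of puller in the frame of cap_orange between -0.003 and 0.003 m and z of puller in the frame of cap_orange below -0.002 m and z of cap_orange in the frame of keypad below 0.0295 m and (contact force between puller and switch0 above 0.5 N or contact force between puller and switch1 above 0.5 N or contact force between puller and switch2 above 0.5 N)).
2. the orange cap is off: lifted straight up clear of its plunger, level, lying on the fork, still over its switch (within 8 mm) (z of cap_orange in the frame of keypad above 0.045 m and angle between cap_orange's own z axis and vertical below 0.2 rad and (horizontal distance between cap_orange and switch0 below 0.008 m or horizontal distance between cap_orange and switch1 below 0.008 m or horizontal distance between cap_orange and switch2 below 0.008 m) and x of cap_orange in the frame of puller between -0.008 and 0.008 m and y of cap_orange in the frame of puller between -0.006 and 0.006 m and z of cap_orange in the frame of puller between 0.001 and 0.007 m), for 0.1 s.
At the end, for the whole second after the job is handed in: the puller stands upright on the tray's floor within 35 mm of the tray's centre, at rest, with the orange cap lying on its fork (within 8 mm of centred lengthways, 6 mm sideways); the green and white keys are where they were within 2 mm, the stamps and ink pad within 10 mm (horizontal distance between puller and tray below 0.035 m and angle between puller's own z axis and vertical below 0.1 rad and z of puller in the frame of tray below 0.006 m and linear speed of each of puller, cap_orange below 0.01 m/s and x of cap_orange in the frame of puller between -0.008 and 0.008 m and y of cap_orange in the frame of puller between -0.006 and 0.006 m and z of cap_orange in the frame of puller between 0.001 and 0.007 m and distance of each of cap_green, cap_white from where it was at the start of the episode below 0.002 m and distance of each of stamp_long, stamp_square, ink_pad from where it was at the start of the episode below 0.01 m); the robot touches nothing.
It fails at once if the puller presses on a switch with more than 10 N, or strikes the keypad or the tray with more than 40 N (contact force between puller and switch0 above 10 N or contact force between puller and switch1 above 10 N or contact force between puller and switch2 above 10 N or contact force between puller and keypad above 40 N or contact force between puller and tray above 40 N).
It fails at once if the puller strains at the orange cap with more than 25 N (contact force between puller and cap_orange above 25 N).
It fails at once if the gripper's fingers touch the orange cap (it must come off with the puller) (contact force between the fingers and cap_orange above 0.5 N).
It fails at once if the green or the white key is pressed or lifted by more than 2 mm (distance of any of cap_green, cap_white from where it was at the start of the episode above 0.002 m).
It fails at once if a stamp or the ink pad is shifted by more than 10 mm (distance of any of stamp_long, stamp_square, ink_pad from where it was at the start of the episode above 0.01 m).
It also fails if it takes over 72 s, if anything falls off the work surface, if the arm or the gripper's body presses on something with over 40 N, if the wrist force passes 120 N, or if a joint passes its speed limit or range.

## Working session

There is one attempt and no reset: what is moved stays moved. The work goes in short steps, Python scripts to look and compute and a tool call to move; the robot and the scene stay as the last step left them, time stands still between calls to the robot, and variables do not carry over. Pictures are saved under pics/ and viewed, at most 10 in all, crops included, and the job is handed in when it is done.

Besides the shell and the picture viewer there is one more tool, called as name([rows], argument=value, ...), one row to a line, values as JSON. send_rows: Moves the arm, as the interface text tells. Its arguments: {"type":"object","properties":{"rows":{"type":"array"},"force":{"type":"number"}},"required":["rows"]}

```bash
mkdir -p pics; cat > h.py <<'E'
from station import *
import numpy as np, cv2
from scipy.spatial.transform import Rotation as Ro
def cam(n):
    c=camera(n); c['R']=cv2.Rodrigues(np.array(c['rvec'],float))[0]; c['t']=np.array(c['tvec'],float).ravel(); return c
def rays(c,px):
    u=cv2.undistortPoints(np.array(px,float).reshape(-1,1,2),np.array(c['camera_matrix']),np.array(c['D'])).reshape(-1,2)
    return np.c_[u,np.ones(len(u))]
def onplane(c,px,z):
    d=rays(c,px)@c['R']; o=-c['R'].T@c['t']; return o+d*((z-o[2])/d[:,2])[:,None]
def cloud(c):
    h,w=c['z_map'].shape; v,u=np.mgrid[:h,:w]
    r=rays(c,np.c_[u.ravel(),v.ravel()]); P=(r*c['z_map'].reshape(-1,1)-c['t'])@c['R']
    P[c['z_map'].ravel()<=0]=np.nan
    return P.reshape(h,w,3)
def save(im,f): cv2.imwrite(f,im[...,::-1])
E
python3 - <<'E'
from h import *
for n in('top','scene'):
    c=cam(n); save(c['frame'],f'pics/{n}0.png'); np.savez(f'{n}0.npz',**c); print(n,-c['R'].T@c['t'],c['R'][2])
o=get_obs();print(o)
E
```

```text
top [0.40685497 0.01607179 0.8805313 ] [ 0.10702065 -0.03875013 -0.99350139]
scene [1.10580559 0.54896819 0.75849722] [-0.5568101  -0.50982392 -0.65577594]
{'time_s': 0.1, 'qpos': array([ 1.21240234e+00,  3.00399011e-01,  1.52151615e+00, -2.46992270e-05,
        1.32070479e+00, -6.66231803e-02]), 'joint_vel': array([ 0.001281  , -0.00148604, -0.00104898, -0.0007778 , -0.00030651,
        0.00011353]), 'tau': array([ 3.28692076e-04, -5.32642436e+01, -3.53285801e+01,  7.08524091e-02,
        2.36697088e-02, -5.27292684e-05]), 'ee_pos': array([0.15813406, 0.52649548, 0.17295336]), 'eef_rot': array([-3.14056605e+00, -4.45193038e-05,  2.84982795e+00]), 'force': array([-0.84191915, -0.09635439,  0.36769128]), 'moment': array([ 0.02587869, -0.03249105,  0.02736645]), 'grip_force': 0.0, 'grip_width': 0.09401697957826394}
```

View pics/top0.png

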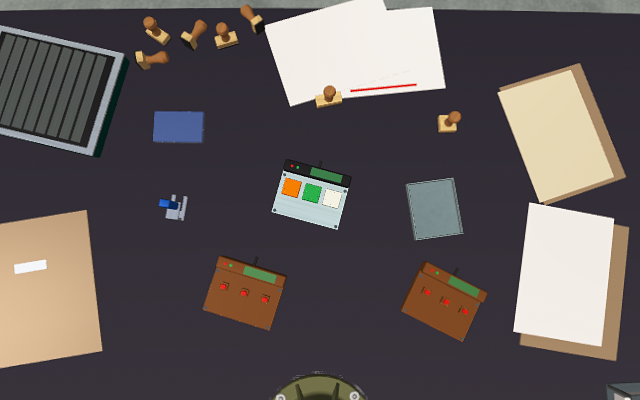

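View pics/scene0.png

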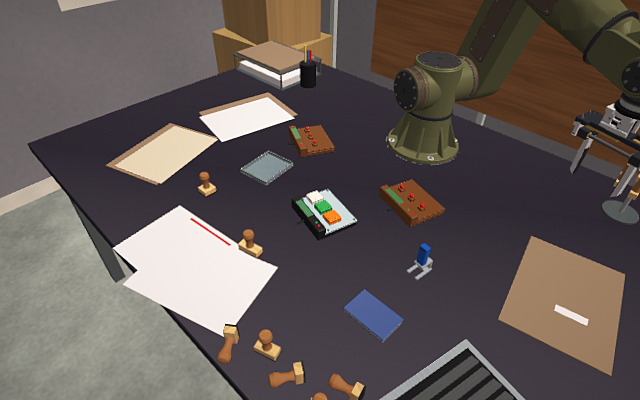

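The top view shows the black keypad at about (312,198), with the orange cap on its left key (291,187). The puller is at (173,207) with its prongs pointing right, the tray at (434,209) and the ink pad at (178,127). The scene view agrees.

```bash
cat > m.py <<'E'
from h import *
def hsvmask(f,lo,hi): return cv2.inRange(cv2.cvtColor(f,cv2.COLOR_RGB2HSV),lo,hi)
def blobs(m,amin=30):
    n,l,s,ce=cv2.connectedComponentsWithStats(m); return [(s[i],ce[i],l==i) for i in range(1,n) if s[i,4]>=amin]
E
python3 - <<'E'
from m import *
for n in('top','scene'):
    c=dict(np.load(f'{n}0.npz')); f=c['frame']; P=cloud(c)
    print(n,c['camera_matrix'][0,0])
    for nm,lo,hi in(('orange',(8,180,150),(22,255,255)),('green',(50,120,60),(85,255,255)),('blue',(100,120,60),(125,255,255))):
        for s,ce,mk in blobs(hsvmask(f,lo,hi)):
            z=np.nanmedian(P[...,2][mk]); q=P[mk]; top=q[q[:,2]>np.nanpercentile(q[:,2],60)-.004]
            print(nm,s,ce.round(1),'z',round(z,4),'on41.5',onplane(c,[ce],.0415)[0].round(4), 'cloudtop',np.nanmean(top,0).round(4))
    # heights z map based: keypad/tray
    # high clusters
    d=(P[...,2]>.008)&(P[...,2]<.1)&(P[...,0]>.15)&(P[...,0]<.8)&(abs(P[...,1])<.45)
    for s,ce,mk in blobs(d.astype(np.uint8)*255,40):
        q=P[mk]; r=cv2.minAreaRect((q[:,:2]*1000).astype(np.float32)); print('blob',s[4],ce.round(),[np.round(x,1) for x in r],'zmax',q[:,2].max().round(4))
c=dict(np.load('top0.npz'));f=c['frame']
a=cv2.resize(f[185:230,145:200],None,fx=10,fy=10,interpolation=cv2.INTER_CUBIC); save(a,'pics/pul.png')
E
```

```text
top 389.5254750026379
orange [282 178  19  20 259] [291.  187.4] z 0.0408 on41.5 [0.5269 0.0512 0.0415] cloudtop [0.5275 0.0512 0.0409]
green [310 167  32  16 250] [325.8 174.6] z 0.0361 on41.5 [ 0.554  -0.0248  0.0415] cloudtop [ 0.555  -0.0251  0.036 ]
green [302 183  20  20 276] [311.3 192.9] z 0.0409 on41.5 [0.5143 0.0074 0.0415] cloudtop [0.515  0.0072 0.041 ]
blue [ 153  111   51   31 1464] [177.9 126.1] z 0.0177 on41.5 [0.6659 0.298  0.0415] cloudtop [0.6731 0.3059 0.0177]
blue [159 199  19  11 150] [167.9 203.8] z 0.0853 on41.5 [0.4947 0.3153 0.0415] cloudtop [0.4919 0.3059 0.0872]
blob 235 [116.  81.] [array([774.5, 448.2]), array([13.9, 54.9]), np.float64(75.9)] zmax 0.0426
blob 394 [328.  97.] [array([736.2, -34.9]), array([26.3, 59.8]), np.float64(11.5)] zmax 0.0722
blob 1527 [178. 126.] [array([674.2, 305.7]), array([113.2,  72. ]), np.float64(88.9)] zmax 0.0221
blob 347 [449. 121.] [array([ 677.8, -310.7]), array([37.4, 35.9]), np.float64(1.4)] zmax 0.0699
blob 3807 [311. 194.] [array([524.1,   4.7]), array([151.9, 142.3]), np.float64(74.0)] zmax 0.0457
blob 339 [434. 2
[... 1146 characters left out ...]
(6.4)] zmax 0.0169
blob 227 [206. 184.] [array([ 679.6, -310.5]), array([40.7, 39. ]), np.float64(86.4)] zmax 0.0712
blob 1715 [411. 202.] [array([312.6, 152.3]), array([155.2, 143.8]), np.float64(71.5)] zmax 0.042
blob 1911 [322. 213.] [array([525.9,   4.9]), array([155. , 142.3]), np.float64(74.2)] zmax 0.0455
blob 353 [249. 244.] [array([738.8, -34.3]), array([26.6, 60.2]), np.float64(12.7)] zmax 0.0727
blob 285 [424. 256.] [array([483.8, 308.8]), array([26.2, 39.8]), np.float64(81.6)] zmax 0.0905
blob 1604 [373. 315.] [array([675.2, 305.7]), array([112.4,  73.7]), np.float64(88.1)] zmax 0.0233
blob 141 [399. 389.] [array([774.4, 447.7]), array([13.8, 54.5]), np.float64(76.9)] zmax 0.0424
```

View pics/pul.png

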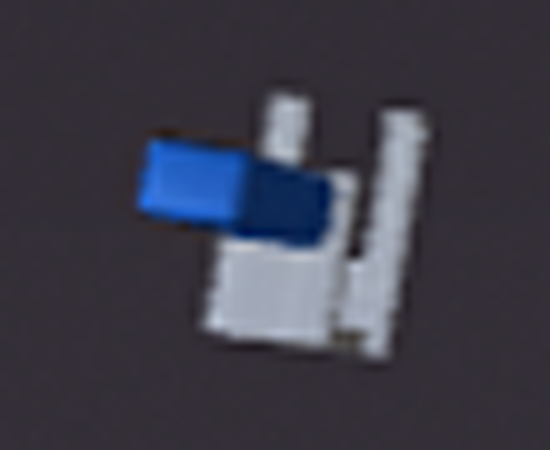

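The crop shows the puller with its prongs up (+x). The tips are near crop (290,95) and (405,110), the back right corner at (388,358), and the grip top at (195,180).

```bash
python3 - <<'E'
from m import *
c=dict(np.load('top0.npz'));f=c['frame']
pts=np.array([[431,112],[388,358],[269,92],[195,180]])/10+[144.55,184.55]
A=onplane(c,pts[[0,2]],.005);B=onplane(c,pts[[1]],.003);G=onplane(c,pts[[3]],.088)
d=A[0]-B[0];print(A,B,G,'yaw',np.degrees(np.arctan2(d[1],d[0])),np.linalg.norm(d))
d=A[1]-A[0];print('tips yaw',np.degrees(np.arctan2(-d[0],d[1])),np.linalg.norm(d))
P=cloud(c);mk=hsvmask(f,(8,180,150),(22,255,255))>0
# steel pixel rect
hs=cv2.cvtColor(f,cv2.COLOR_RGB2HSV); w=np.zeros(hs.shape[:2],bool); w[185:230,145:200]=1
st=w&(hs[...,2]>120)&(hs[...,1]<90); q=P[st]; lo=q[q[:,2]<.013]; print(len(q),len(lo),[np.round(x,4) for x in cv2.minAreaRect((lo[:,:2]*1000).astype(np.float32))])
# white cap
w[:]=0; w[185:212,318:346]=1
for s,ce,mk in blobs(((P[...,2]>.037)&(P[...,2]<.046)&(hs[...,2]>90)).astype(np.uint8)*255): print(s[4],ce,onplane(c,[ce],.0415)[0].round(4),np.round(cv2.minAreaRect((P[mk][:,:2]*1000).astype(np.float32))[0],1))
yaw=np.radians(-8.8);R=np.array([[np.cos(yaw),-np.sin(yaw)],[np.sin(yaw),np.cos(yaw)]])
print('origin by tips', A[:,:2].mean(0)-R@[.026,0],'by corner',B[0,:2]-R@[-.0285,-.017])
E
```

```text
[[0.5161608  0.28459345 0.005     ]
 [0.52117559 0.32086291 0.005     ]] [[0.46117083 0.2937264  0.003     ]] [[0.49256716 0.30646465 0.088     ]] yaw -9.429832569804004 0.05577909703107716
tips yaw -7.872075193180542 0.036614498937102245
261 123 [array([492.2547, 310.3278]), array([42.2846, 54.3273]), np.float64(79.1579)]
59 [256.01694915  19.40677966] [0.9156 0.128  0.0415] [915.8 127.5]
1713 [70.37127846 93.21015762] [0.7439 0.5376 0.0415] [756.9 598.1]
66 [186.24242424  36.31818182] [0.8751 0.2851 0.0415] [876.5 286.1]
69 [138.88405797  56.13043478] [0.8286 0.3896 0.0415] [829.4 390.9]
268 [291.04850746 186.94776119] [0.5278 0.0512 0.0415] [528.1  51.3]
264 [311.35984848 192.49242424] [0.5151 0.0073 0.0415] [515.4   7.2]
271 [331.7601476  198.14391144] [ 0.5022 -0.0368  0.0415] [502.6 -37. ]
origin by tips [0.49297426 0.30670581] by corner [0.4919361  0.30616619]
```

send_rows([
  {"roll": 6.9, "jaw": -1},
  {"roll": 6.9},
  {"roll": 6.9},
  {"roll": 6.9},
  {"roll": 6.9},
  {"roll": 6.9},
  {"roll": 6.9},
  {"roll": 6.9},
  {"roll": 6.9},
  {"roll": 6.9},
  {"roll": 6.9},
  {"roll": 6.4},
])

```text
invalid input at $.rows[0]: expected keys dx, dy, dz, roll, jaw
```

send_rows([
  {"dx": -7, "dy": 15},
  {"dx": -13.8, "dy": 30.4},
  {"dx": -13.8, "dy": 30.4},
  {"dx": -13.8, "dy": 30.4},
  {"dx": -13.8, "dy": 30.4},
  {"dx": -13.8, "dy": 30.4},
  {"dx": -13.8, "dy": 30.4},
  {"dx": -13.8, "dy": 30.4},
  {"dx": -13.8, "dy": 30.4},
  {"dx": -13.8, "dy": 30.4},
  {"dx": -13.8, "dy": 30.4},
  {"dx": -13.8, "dy": 30.4},
])

```text
invalid input at $.rows[0]: expected keys dx, dy, dz, roll, jaw
```

send_rows([
  {"dx": -6, "dy": 15},
  {},
  {},
])

```text
invalid input at $.rows[0]: expected keys dx, dy, dz, roll, jaw
```

```bash
cat > g.py <<'E'
from h import *
def tool(o,x,y,z):
    R=Ro.from_euler('xyz',o['eef_rot']).as_matrix(); return R.T@(np.array([x,y,z])-o['ee_pos'])*1000
E
python3 - <<'E'
from g import *
o=get_obs();print(o['time_s'],o['ee_pos'],np.degrees(o['eef_rot']),o['force'],tool(o,.4925,.3064,.047))
E
```

```text
0.1 [0.15813406 0.52649548 0.17295336] [-1.79941180e+02 -2.55076821e-03  1.63283114e+02] [-0.84191915 -0.09635439  0.36769128] [-383.5493723  -114.48645566  126.05388298]
```

send_rows([
  {"dx": 0, "dy": 0, "dz": 0, "roll": 6.9, "jaw": -1},
  {"dx": 0, "dy": 0, "dz": 0, "roll": 6.9, "jaw": -1},
  {"dx": 0, "dy": 0, "dz": 0, "roll": 6.9, "jaw": -1},
  {"dx": 0, "dy": 0, "dz": 0, "roll": 6.9, "jaw": -1},
  {"dx": 0, "dy": 0, "dz": 0, "roll": 6.9, "jaw": -1},
  {"dx": 0, "dy": 0, "dz": 0, "roll": 6.9, "jaw": -1},
  {"dx": 0, "dy": 0, "dz": 0, "roll": 6.9, "jaw": -1},
  {"dx": 0, "dy": 0, "dz": 0, "roll": 6.9, "jaw": -1},
  {"dx": 0, "dy": 0, "dz": 0, "roll": 6.9, "jaw": -1},
  {"dx": 0, "dy": 0, "dz": 0, "roll": 6.9, "jaw": -1},
  {"dx": 0, "dy": 0, "dz": 0, "roll": 6.9, "jaw": -1},
  {"dx": 0, "dy": 0, "dz": 0, "roll": 6.4, "jaw": -1},
])

```text
time_s: 1.1
ee_pos: [0.1582, 0.5265, 0.1731]
eef_rot: [-3.141, 0.001, 1.407]
force: [1.2, 0.3, -0.6]
grip_width: 0.0937
grip_force: 0.0
```

send_rows([
  {"dx": -7, "dy": 15, "dz": 0, "roll": 0, "jaw": -1},
  {"dx": -13.8, "dy": 30.4, "dz": 0, "roll": 0, "jaw": -1},
  {"dx": -13.8, "dy": 30.4, "dz": 0, "roll": 0, "jaw": -1},
  {"dx": -13.8, "dy": 30.4, "dz": 0, "roll": 0, "jaw": -1},
  {"dx": -13.8, "dy": 30.4, "dz": 0, "roll": 0, "jaw": -1},
  {"dx": -13.8, "dy": 30.4, "dz": 0, "roll": 0, "jaw": -1},
  {"dx": -13.8, "dy": 30.4, "dz": 0, "roll": 0, "jaw": -1},
  {"dx": -13.8, "dy": 30.4, "dz": 0, "roll": 0, "jaw": -1},
  {"dx": -13.8, "dy": 30.4, "dz": 0, "roll": 0, "jaw": -1},
  {"dx": -13.8, "dy": 30.4, "dz": 0, "roll": 0, "jaw": -1},
  {"dx": -13.8, "dy": 30.4, "dz": 0, "roll": 0, "jaw": -1},
  {"dx": -13.8, "dy": 30.4, "dz": 0, "roll": 0, "jaw": -1},
])

```text
time_s: 2.1
ee_pos: [0.4795, 0.3139, 0.1732]
eef_rot: [-3.141, 0.0, 1.413]
force: [0.8, 0.7, -0.3]
grip_width: 0.094
grip_force: 0.0
```

send_rows([
  {"dx": -6, "dy": 15, "dz": 0, "roll": 0, "jaw": -1},
  {"dx": 0, "dy": 0, "dz": 0, "roll": 0, "jaw": -1},
  {"dx": 0, "dy": 0, "dz": 0, "roll": 0, "jaw": -1},
])

```text
time_s: 2.35
ee_pos: [0.4921, 0.3068, 0.1729]
eef_rot: [-3.141, 0.0, 1.412]
force: [0.0, 0.1, 0.4]
grip_width: 0.0939
grip_force: 0.0
```

```bash
python3 - <<'E'
from g import *
o=get_obs();print(o['time_s'],o['ee_pos'],np.degrees(o['eef_rot']),o['force'],tool(o,.4925,.3064,.047))
E
```

```text
2.35 [0.49210495 0.30677037 0.17293172] [-1.79947937e+02  2.42404715e-02  8.09160330e+01] [0.01007256 0.11518665 0.3683653 ] [ -0.25007386   0.56300119 125.93137518]
```

send_rows([
  {"dx": 0, "dy": 0.5, "dz": 12, "roll": 0, "jaw": -1},
  {"dx": 0, "dy": 0, "dz": 25, "roll": 0, "jaw": -1},
  {"dx": 0, "dy": 0, "dz": 30, "roll": 0, "jaw": -1},
  {"dx": 0, "dy": 0, "dz": 25, "roll": 0, "jaw": -1},
  {"dx": 0, "dy": 0, "dz": 20, "roll": 0, "jaw": -1},
  {"dx": 0, "dy": 0, "dz": 14, "roll": 0, "jaw": -1},
  {"dx": 0, "dy": 0, "dz": 0, "roll": 0, "jaw": -1},
])

```text
time_s: 2.93
ee_pos: [0.4899, 0.3069, 0.0438]
eef_rot: [-3.137, 0.003, 1.415]
force: [-1.1, -0.8, -0.2]
grip_width: 0.0941
grip_force: 0.0
```

send_rows([
  {"dx": 0, "dy": 0, "dz": 0, "roll": 0, "jaw": 1},
  {"dx": 0, "dy": 0, "dz": 0, "roll": 0, "jaw": 1},
  {"dx": 0, "dy": 0, "dz": 0, "roll": 0, "jaw": 1},
  {"dx": 0, "dy": 0, "dz": 0, "roll": 0, "jaw": 1},
  {"dx": 0, "dy": 0, "dz": 0, "roll": 0, "jaw": 1},
  {"dx": 0, "dy": 0, "dz": 0, "roll": 0, "jaw": 1},
  {"dx": 0, "dy": 0, "dz": 0, "roll": 0, "jaw": 1},
  {"dx": 0, "dy": 0, "dz": 0, "roll": 0, "jaw": 1},
], force=45)

```text
time_s: 3.6
ee_pos: [0.4928, 0.3068, 0.0475]
eef_rot: [3.141, -0.0, 1.413]
force: [-0.2, 0.3, 0.1]
grip_width: 0.0442
grip_force: 0.0
```

```bash
python3 - <<'E'
from g import *
o=get_obs();print(o)
E
```

```text
{'time_s': 3.6, 'qpos': array([ 4.93678794e-01,  4.96260626e-01,  1.55752278e+00, -9.51671564e-06,
        1.08769748e+00,  6.51155937e-01]), 'joint_vel': array([-8.46338686e-04,  5.64152168e-04,  1.73158282e-03,  6.33910991e-04,
       -8.95786935e-05, -2.16529629e-03]), 'tau': array([ 1.98129908e-02, -6.04056072e+01, -3.15314734e+01,  6.15802361e-02,
       -3.10509489e-02,  7.22118966e-04]), 'ee_pos': array([0.49281198, 0.30675329, 0.04754097]), 'eef_rot': array([ 3.14149865e+00, -6.10347912e-05,  1.41332361e+00]), 'force': array([-0.21393701,  0.30032154,  0.05914347]), 'moment': array([-0.01788815,  0.11936921, -0.04577713]), 'grip_force': 0.0, 'grip_width': 0.04417669560054565}
```

send_rows([
  {"dx": 0, "dy": 0, "dz": 0, "roll": 0, "jaw": 1},
  {"dx": 0, "dy": 0, "dz": 0, "roll": 0, "jaw": 1},
  {"dx": 0, "dy": 0, "dz": 0, "roll": 0, "jaw": 1},
  {"dx": 0, "dy": 0, "dz": 0, "roll": 0, "jaw": 1},
  {"dx": 0, "dy": 0, "dz": 0, "roll": 0, "jaw": 1},
  {"dx": 0, "dy": 0, "dz": 0, "roll": 0, "jaw": 1},
  {"dx": 0, "dy": 0, "dz": 0, "roll": 0, "jaw": 1},
  {"dx": 0, "dy": 0, "dz": 0, "roll": 0, "jaw": 1},
], force=45)

```text
time_s: 4.27
ee_pos: [0.4928, 0.3068, 0.0474]
eef_rot: [-3.142, 0.0, 1.413]
force: [-0.6, 0.1, -0.2]
grip_width: 0.0154
grip_force: 45.0
```

```bash
python3 - <<'E'
from g import *
o=get_obs();print(o['time_s'],o['ee_pos'],np.degrees(o['eef_rot']),o['force'],o['moment'],o['grip_width'],o['grip_force'])
E
```

```text
4.2667 [0.49276048 0.30676199 0.04740418] [-1.79997275e+02  3.35874312e-03  8.09805986e+01] [-0.57246921  0.13641835 -0.24019788] [-0.08807106  0.01350671 -0.03410202] 0.01544727656609209 44.98796045780182
```

send_rows([
  {"dx": 0, "dy": 0, "dz": -5, "roll": 0, "jaw": 1},
  {"dx": 0, "dy": 0, "dz": -15, "roll": 1.2, "jaw": 1},
  {"dx": 0, "dy": 0, "dz": -20, "roll": 2, "jaw": 1},
  {"dx": 0, "dy": 0, "dz": -20, "roll": 2, "jaw": 1},
  {"dx": 0, "dy": 0, "dz": -15, "roll": 2, "jaw": 1},
  {"dx": 0, "dy": 0, "dz": -5, "roll": 0, "jaw": 1},
])

```text
time_s: 4.77
ee_pos: [0.4936, 0.3072, 0.1302]
eef_rot: [3.139, -0.003, 1.286]
force: [0.2, -0.2, -0.8]
grip_width: 0.0157
grip_force: 45.0
```

send_rows([
  {"dx": -8, "dy": 2, "dz": 0, "roll": 0, "jaw": 1},
  {"dx": -16, "dy": 4, "dz": 0, "roll": 0, "jaw": 1},
  {"dx": -25, "dy": 5, "dz": 0, "roll": 0, "jaw": 1},
  {"dx": -27, "dy": 5, "dz": 0, "roll": 0, "jaw": 1},
  {"dx": -27, "dy": 5, "dz": 0, "roll": 0, "jaw": 1},
  {"dx": -27, "dy": 5, "dz": 0, "roll": 0, "jaw": 1},
  {"dx": -27, "dy": 5, "dz": 0, "roll": 0, "jaw": 1},
  {"dx": -25, "dy": 5, "dz": 0, "roll": 0, "jaw": 1},
  {"dx": -22, "dy": 5, "dz": 0, "roll": 0, "jaw": 1},
  {"dx": -17, "dy": 5, "dz": 0, "roll": 0, "jaw": 1},
  {"dx": -10, "dy": 3, "dz": 0, "roll": 0, "jaw": 1},
  {"dx": -4, "dy": 1, "dz": 0, "roll": 0, "jaw": 1},
])

```text
time_s: 5.77
ee_pos: [0.4747, 0.0658, 0.1267]
eef_rot: [-3.141, 0.0, 1.287]
force: [-0.2, 0.4, -0.8]
grip_width: 0.0155
grip_force: 45.0
```

send_rows([
  {"dx": 0, "dy": 0, "dz": 8, "roll": 0, "jaw": 1},
  {"dx": 0, "dy": 0, "dz": 10, "roll": 0, "jaw": 1},
  {"dx": 0, "dy": 0, "dz": 12, "roll": 0, "jaw": 1},
  {"dx": 0, "dy": 0, "dz": 8, "roll": 0, "jaw": 1},
  {"dx": 0, "dy": 0, "dz": 2, "roll": 0, "jaw": 1},
  {"dx": 0, "dy": 0, "dz": 0, "roll": 0, "jaw": 1},
  {"dx": 0, "dy": 0, "dz": 0, "roll": 0, "jaw": 1},
])

```text
time_s: 6.35
ee_pos: [0.4752, 0.0675, 0.0875]
eef_rot: [-3.142, -0.0, 1.288]
force: [-0.0, -0.1, -0.1]
grip_width: 0.0155
grip_force: 45.0
```

```bash
python3 - <<'E'
from g import *
c=[cam('scene'),cam('top')]
for n,cc in zip('st',c): np.savez(n+'1.npz',**cc)
a=cv2.resize(c[0]['frame'][150:270,260:420],(800,600),interpolation=cv2.INTER_CUBIC); save(a,'pics/s1.png')
a=cv2.resize(c[1]['frame'][140:260,230:390],(800,600),interpolation=cv2.INTER_CUBIC); save(a,'pics/t1.png')
o=get_obs();print(o['time_s'],o['ee_pos'],np.degrees(o['eef_rot']),o['force'],o['moment'],o['grip_width'],tool(o,.4753,.0669,.107))
E
```

```text
6.45 [0.47545056 0.06736054 0.08789382] [ 1.79954695e+02 -1.71612173e-02  7.37976326e+01] [-0.50757568 -0.74370042 -0.78847069] [-0.06284783  0.07810249  0.01607216] 0.015494020428790738 [-4.78536900e-01 -9.63818647e-04 -1.91063283e+01]
```

View pics/s1.png

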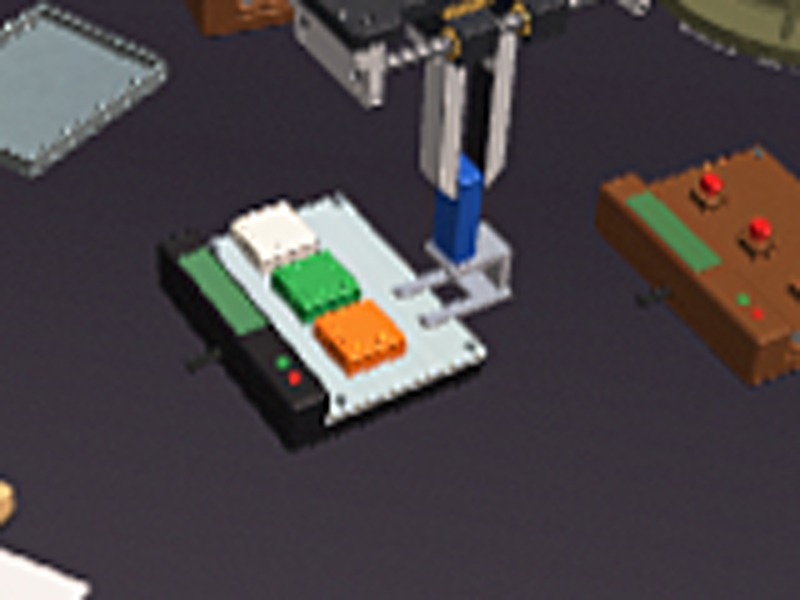

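View pics/t1.png

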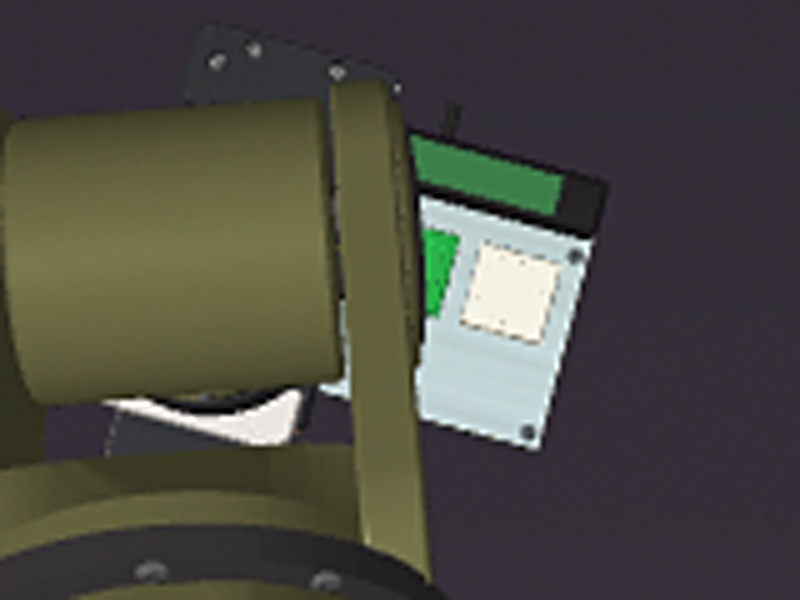

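The scene crop shows the prongs pointing at the orange cap, with the tips at about (424,322) and (398,295). The cap top is centred near (360,330). The arm blocks the top view.

```bash
python3 - <<'E'
from m import *
c=dict(np.load('s1.npz'));f=c['frame'];P=cloud(c);hs=cv2.cvtColor(f,cv2.COLOR_RGB2HSV)
th=np.radians(-16.2);k=np.array([np.cos(th),np.sin(th)]);l=np.array([-k[1],k[0]])
C=np.array([.5281,.0516])
def loc(p): d=p[:,:2]-C; return np.c_[d@k,d@l]*1000
px=lambda a:np.array(a)/5+[259.6,149.6]
t=onplane(c,px([[424,322],[398,295]]),.0455);print('tips',loc(t),loc(t).mean(0))
for nm,lo,hi in(('orange',(8,180,100),(22,255,255)),('green',(50,150,60),(75,255,255))):
    for s,ce,mk in blobs(hsvmask(f,lo,hi)):
        q=P[mk];q=q[abs(q[:,2]-.0415)<.002]; print(nm,len(q),loc(np.nanmean(q,0)[None]),[np.round(x,1) for x in cv2.minAreaRect(loc(q).astype(np.float32))])
for z0,z1 in((.041,.048),(.066,.075)):
    w=np.zeros(f.shape[:2],bool);w[190:220,335:366]=1
    q=P[w&(P[...,2]>z0-.001)&(P[...,2]<z1)&(hs[...,1]<90)];L=loc(q);print(len(q),[np.round(x,1) for x in cv2.minAreaRect(L.astype(np.float32))],np.nanpercentile(L,[2,98],axis=0).round(1),L.mean(0))
w=hsvmask(f,(100,120,40),(125,255,255))>0; w[:,:330]=0;w[:,380:]=0; w[240:]=0; q=P[w]; L=loc(q); print('grip',len(L),np.percentile(L,[3,97],axis=0))
E
```

```text
tips [[-28.26774505  15.90323654]
 [-27.59364925  -8.77301148]] [-27.93069715   3.56511253]
orange 0 [[nan nan]] [array([0., 0.]), array([0., 0.]), np.float64(0.0)]
orange 0 [[nan nan]] [array([0., 0.]), array([0., 0.]), np.float64(0.0)]
orange 0 [[nan nan]] [array([0., 0.]), array([0., 0.]), np.float64(0.0)]
orange 107 [[2.90629534 1.07388214]] [array([2.9, 0.5]), array([35.1, 35.6]), np.float64(1.1)]
green 90 [[  2.78765847 -45.31542633]] [array([  2.3, -45.9]), array([36.7, 34.8]), np.float64(87.4)]
116 [array([-54.3,   2. ]), array([35. , 53.6]), np.float64(89.0)] [[-79.  -15.4]
 [-28.2  18.6]] [-55.68319238   3.64393301]
71 [array([-64.3,   3. ]), array([39.2, 25.2]), np.float64(0.9)] [[-82.8  -9.2]
 [-45.   15. ]] [-64.6605752    5.10148823]
grip 139 [[nan nan]
 [nan nan]]<stdin>:10: RuntimeWarning: Mean of empty slice
```

send_rows([
  {"dx": -0.6, "dy": 0, "dz": 3, "roll": 0, "jaw": 1},
  {"dx": -0.6, "dy": 0, "dz": 5, "roll": 0, "jaw": 1},
  {"dx": 0, "dy": 0, "dz": 5, "roll": 0, "jaw": 1},
  {"dx": 0, "dy": 0, "dz": 3, "roll": 0, "jaw": 1},
  {"dx": 0, "dy": 0, "dz": 1, "roll": 0, "jaw": 1},
  {"dx": 0, "dy": 0, "dz": 0, "roll": 0, "jaw": 1},
  {"dx": 0, "dy": 0, "dz": 0, "roll": 0, "jaw": 1},
  {"dx": 0, "dy": 0, "dz": 0, "roll": 0, "jaw": 1},
])

```text
time_s: 7.12
ee_pos: [0.4749, 0.066, 0.0706]
eef_rot: [3.141, -0.0, 1.288]
force: [-0.2, 0.1, -0.4]
grip_width: 0.0157
grip_force: 45.0
```

```bash
cat > st.py <<'E'
from g import *
C=np.array([.5281,.0516]);th=np.radians(-16.2);k=np.array([np.cos(th),np.sin(th)]);l=np.array([-k[1],k[0]])
o=get_obs();d=o['ee_pos'][:2]-C;F=o['force']
print('t %.2f x %.2f y %.2f under %.2f rot'%(o['time_s'],d@k*1e3,d@l*1e3,o['ee_pos'][2]*1e3-47.4),np.degrees(o['eef_rot']).round(2),'F k,l,z %.2f %.2f %.2f'%(F[:2]@k,F[:2]@l,F[2]),'M',(o['moment'][:2]@k).round(3),(o['moment'][:2]@l).round(3),o['moment'][2].round(3))
E
python3 st.py
```

```text
t 7.12 x -55.07 y -0.96 under 23.21 rot [ 1.7998e+02 -1.0000e-02  7.3780e+01] F k,l,z -0.20 0.08 -0.42 M -0.116 0.092 0.021
```

send_rows([
  {"dx": 0, "dy": 0, "dz": 0.5, "roll": 0, "jaw": 1},
  {"dx": 0, "dy": 0, "dz": 0, "roll": 0, "jaw": 1},
])

```text
time_s: 7.28
ee_pos: [0.4748, 0.066, 0.07]
eef_rot: [3.141, -0.0, 1.288]
force: [-0.2, -0.1, -0.7]
grip_width: 0.0156
grip_force: 45.0
```

```bash
python3 st.py
```

```text
t 7.28 x -55.16 y -1.00 under 22.58 rot [179.99  -0.    73.79] F k,l,z -0.13 -0.16 -0.75 M -0.1 0.057 0.046
```

send_rows([
  {"dx": 0, "dy": 0, "dz": 0.5, "roll": 0, "jaw": 1},
  {"dx": 0, "dy": 0, "dz": 0.5, "roll": 0, "jaw": 1},
  {"dx": 0, "dy": 0, "dz": 0, "roll": 0, "jaw": 1},
])

```text
time_s: 7.53
ee_pos: [0.4748, 0.066, 0.0689]
eef_rot: [-3.141, 0.0, 1.288]
force: [0.2, 1.0, -0.7]
grip_width: 0.0153
grip_force: 45.0
```

send_rows([
  {"dx": 0, "dy": 0, "dz": 0.5, "roll": 0, "jaw": 1},
  {"dx": 0, "dy": 0, "dz": 0, "roll": 0, "jaw": 1},
])

```text
time_s: 7.7
ee_pos: [0.4748, 0.066, 0.0683]
eef_rot: [-3.141, 0.0, 1.288]
force: [0.6, 0.5, -0.4]
grip_width: 0.0155
grip_force: 45.0
```

send_rows([
  {"dx": 0, "dy": 0, "dz": 0.5, "roll": 0, "jaw": 1},
  {"dx": 0, "dy": 0, "dz": 0, "roll": 0, "jaw": 1},
])

```text
time_s: 7.87
ee_pos: [0.4748, 0.066, 0.0679]
eef_rot: [-3.142, 0.0, 1.288]
force: [-0.1, 0.3, -1.4]
grip_width: 0.0153
grip_force: 45.0
```

send_rows([
  {"dx": 0, "dy": 0, "dz": 0.5, "roll": 0, "jaw": 1},
  {"dx": 0, "dy": 0, "dz": 0, "roll": 0, "jaw": 1},
])

```text
time_s: 8.03
ee_pos: [0.4748, 0.066, 0.0674]
eef_rot: [-3.142, 0.0, 1.288]
force: [0.3, -0.4, -1.1]
grip_width: 0.0157
grip_force: 45.0
```

```bash
python3 st.py
```

```text
t 8.03 x -55.22 y -1.04 under 19.97 rot [-180.      0.     73.78] F k,l,z 0.37 -0.30 -1.12 M -0.139 0.093 -0.02
```

Just at the nominal plate height with no contact yet; half a millimetre more at a time.

send_rows([
  {"dx": 0, "dy": 0, "dz": 0.4, "roll": 0, "jaw": 1},
  {"dx": 0, "dy": 0, "dz": 0, "roll": 0, "jaw": 1},
])

```text
time_s: 8.2
ee_pos: [0.4749, 0.066, 0.0671]
eef_rot: [3.141, -0.0, 1.288]
force: [-0.4, 0.3, -1.2]
grip_width: 0.0155
grip_force: 45.0
```

```bash
python3 st.py
```

```text
t 8.20 x -55.12 y -0.99 under 19.72 rot [179.99  -0.    73.78] F k,l,z -0.48 0.16 -1.24 M -0.111 0.086 0.006
```

send_rows([
  {"dx": 0, "dy": 0, "dz": 0.3, "roll": 0, "jaw": 1},
  {"dx": 0, "dy": 0, "dz": 0, "roll": 0, "jaw": 1},
])

```text
time_s: 8.37
ee_pos: [0.4751, 0.066, 0.067]
eef_rot: [3.141, -0.0, 1.288]
force: [-0.4, 0.2, 4.5]
grip_width: 0.0151
grip_force: 45.0
```

```bash
python3 st.py
```

```text
t 8.37 x -54.97 y -0.94 under 19.65 rot [ 1.7997e+02 -1.0000e-02  7.3780e+01] F k,l,z -0.42 0.12 4.51 M -0.11 0.211 -0.006
```

send_rows([
  {"dx": 0, "dy": 0, "dz": -4, "roll": 0, "jaw": 1},
  {"dx": 0, "dy": 0, "dz": -10, "roll": 0, "jaw": 1},
  {"dx": 0, "dy": 0, "dz": -12, "roll": 0, "jaw": 1},
  {"dx": 3, "dy": 2, "dz": -10, "roll": 0, "jaw": 1},
  {"dx": 7, "dy": 4, "dz": -4, "roll": 0, "jaw": 1},
  {"dx": 12, "dy": 6, "dz": 0, "roll": 0, "jaw": 1},
  {"dx": 14, "dy": 6, "dz": 0, "roll": 0, "jaw": 1},
  {"dx": 11, "dy": 4, "dz": 0, "roll": 0, "jaw": 1},
  {"dx": 6, "dy": 3, "dz": 0, "roll": 0, "jaw": 1},
  {"dx": 2, "dy": 0, "dz": 0, "roll": 0, "jaw": 1},
  {"dx": 0, "dy": 0, "dz": 0, "roll": 0, "jaw": 1},
])

```text
time_s: 9.28
ee_pos: [0.5141, 0.1122, 0.1065]
eef_rot: [-3.141, 0.0, 1.288]
force: [0.6, 0.1, -1.9]
grip_width: 0.0152
grip_force: 45.0
```

send_rows([
  {"dx": 0, "dy": 0, "dz": 5, "roll": 0, "jaw": 1},
  {"dx": 0, "dy": 0, "dz": 10, "roll": 0, "jaw": 1},
  {"dx": 0, "dy": 0, "dz": 13, "roll": 0, "jaw": 1},
  {"dx": 0, "dy": 0, "dz": 12, "roll": 0, "jaw": 1},
  {"dx": 0, "dy": 0, "dz": 8, "roll": 0, "jaw": 1},
  {"dx": 0, "dy": 0, "dz": 3, "roll": 0, "jaw": 1},
  {"dx": -1, "dy": 0, "dz": 0, "roll": 0, "jaw": 1},
  {"dx": -1, "dy": 0, "dz": 0, "roll": 0, "jaw": 1},
  {"dx": -1, "dy": 0, "dz": 0, "roll": 0, "jaw": 1},
  {"dx": 0, "dy": 0, "dz": 0, "roll": 0, "jaw": 1},
  {"dx": 0, "dy": 0, "dz": 0, "roll": 0, "jaw": 1},
])

```text
time_s: 10.2
ee_pos: [0.5136, 0.1089, 0.0562]
eef_rot: [3.141, -0.0, 1.288]
force: [-0.2, -0.7, -1.2]
grip_width: 0.015
grip_force: 45.0
```

```bash
python3 st.py
```

```text
t 10.20 x -29.94 y 50.99 under 8.80 rot [ 1.7996e+02 -2.0000e-02  7.3770e+01] F k,l,z -0.04 -0.75 -1.22 M -0.117 0.053 0.045
```

send_rows([
  {"dx": -0.5, "dy": 0, "dz": 0, "roll": 0, "jaw": 1},
  {"dx": -0.5, "dy": 0, "dz": 0, "roll": 0, "jaw": 1},
  {"dx": -0.5, "dy": 0, "dz": 0, "roll": 0, "jaw": 1},
  {"dx": 0, "dy": 0, "dz": 0, "roll": 0, "jaw": 1},
])

```text
time_s: 10.53
ee_pos: [0.5129, 0.1075, 0.0558]
eef_rot: [-3.142, 0.0, 1.288]
force: [-0.4, 1.1, -1.0]
grip_width: 0.0154
grip_force: 45.0
```

send_rows([
  {"dx": -0.5, "dy": 0, "dz": 0, "roll": 0, "jaw": 1},
  {"dx": 0, "dy": 0, "dz": 0, "roll": 0, "jaw": 1},
  {"dx": 0, "dy": 0, "dz": 0, "roll": 0, "jaw": 1},
])

```text
time_s: 10.78
ee_pos: [0.5128, 0.107, 0.0558]
eef_rot: [-3.142, -0.0, 1.288]
force: [-0.1, -0.2, -0.9]
grip_width: 0.0153
grip_force: 45.0
```

```bash
python3 st.py
```

```text
t 10.78 x -30.18 y 48.96 under 8.35 rot [-180.     -0.     73.78] F k,l,z -0.04 -0.23 -0.93 M -0.09 0.026 0.064
```

send_rows([
  {"dx": -0.5, "dy": 0, "dz": 0, "roll": 0, "jaw": 1},
  {"dx": 0, "dy": 0, "dz": 0, "roll": 0, "jaw": 1},
])

```text
time_s: 10.95
ee_pos: [0.5126, 0.1065, 0.0557]
eef_rot: [-3.142, 0.0, 1.288]
force: [1.2, -0.2, -1.2]
grip_width: 0.0156
grip_force: 45.0
```

```bash
python3 st.py
```

```text
t 10.95 x -30.18 y 48.41 under 8.32 rot [-180.      0.     73.78] F k,l,z 1.24 0.12 -1.17 M -0.093 0.044 0.026
```

send_rows([
  {"dx": -0.5, "dy": 0, "dz": 0, "roll": 0, "jaw": 1},
  {"dx": 0, "dy": 0, "dz": 0, "roll": 0, "jaw": 1},
])

```text
time_s: 11.12
ee_pos: [0.5125, 0.106, 0.0558]
eef_rot: [-3.142, -0.0, 1.288]
force: [0.6, -0.6, -1.5]
grip_width: 0.0154
grip_force: 45.0
```

```bash
python3 st.py
```

```text
t 11.12 x -30.19 y 47.90 under 8.35 rot [-180.     -0.     73.78] F k,l,z 0.74 -0.44 -1.54 M -0.066 0.099 0.046
```

send_rows([
  {"dx": -0.5, "dy": 0, "dz": 0, "roll": 0, "jaw": 1},
  {"dx": 0, "dy": 0, "dz": 0, "roll": 0, "jaw": 1},
])

```text
time_s: 11.28
ee_pos: [0.5123, 0.1055, 0.0557]
eef_rot: [-3.142, 0.0, 1.288]
force: [0.7, 0.5, -0.8]
grip_width: 0.0153
grip_force: 45.0
```

```bash
python3 st.py
```

```text
t 11.28 x -30.20 y 47.39 under 8.32 rot [-180.      0.     73.78] F k,l,z 0.54 0.63 -0.84 M -0.126 0.079 -0.031
```

send_rows([
  {"dx": -0.4, "dy": 0, "dz": 0, "roll": 0, "jaw": 1},
  {"dx": 0, "dy": 0, "dz": 0, "roll": 0, "jaw": 1},
])

```text
time_s: 11.45
ee_pos: [0.5123, 0.1052, 0.0558]
eef_rot: [3.142, -0.0, 1.288]
force: [-0.8, -0.1, -1.5]
grip_width: 0.0154
grip_force: 45.0
```

```bash
python3 st.py
```

```text
t 11.45 x -30.16 y 47.04 under 8.37 rot [180.    -0.    73.78] F k,l,z -0.75 -0.30 -1.47 M -0.092 0.101 0.054
```

send_rows([
  {"dx": -0.4, "dy": 0, "dz": 0, "roll": 0, "jaw": 1},
  {"dx": 0, "dy": 0, "dz": 0, "roll": 0, "jaw": 1},
])

```text
time_s: 11.62
ee_pos: [0.5121, 0.1048, 0.0558]
eef_rot: [3.142, 0.0, 1.288]
force: [0.4, 0.8, -1.8]
grip_width: 0.0153
grip_force: 45.0
```

```bash
python3 st.py
```

```text
t 11.62 x -30.15 y 46.62 under 8.35 rot [180.     0.    73.78] F k,l,z 0.16 0.92 -1.84 M -0.077 0.087 -0.007
```

send_rows([
  {"dx": -0.4, "dy": 0, "dz": 0, "roll": 0, "jaw": 1},
  {"dx": 0, "dy": 0, "dz": 0, "roll": 0, "jaw": 1},
])

```text
time_s: 11.78
ee_pos: [0.512, 0.1044, 0.0557]
eef_rot: [-3.142, 0.0, 1.288]
force: [0.3, 0.2, -1.2]
grip_width: 0.0148
grip_force: 45.0
```

```bash
python3 st.py
```

```text
t 11.78 x -30.18 y 46.21 under 8.33 rot [-180.      0.     73.78] F k,l,z 0.28 0.24 -1.19 M -0.117 0.117 -0.055
```

send_rows([
  {"dx": -0.4, "dy": 0, "dz": 0, "roll": 0, "jaw": 1},
  {"dx": 0, "dy": 0, "dz": 0, "roll": 0, "jaw": 1},
])

```text
time_s: 11.95
ee_pos: [0.5119, 0.104, 0.0558]
eef_rot: [3.142, -0.0, 1.288]
force: [-0.1, 1.1, -0.7]
grip_width: 0.0154
grip_force: 45.0
```

```bash
python3 st.py
```

```text
t 11.95 x -30.16 y 45.84 under 8.37 rot [180.    -0.    73.78] F k,l,z -0.37 1.05 -0.66 M -0.075 0.042 0.017
```

send_rows([
  {"dx": -0.4, "dy": 0, "dz": 0, "roll": 0, "jaw": 1},
  {"dx": 0, "dy": 0, "dz": 0, "roll": 0, "jaw": 1},
])

```text
time_s: 12.12
ee_pos: [0.5118, 0.1037, 0.0558]
eef_rot: [3.142, -0.0, 1.288]
force: [-0.2, 0.1, -0.6]
grip_width: 0.0154
grip_force: 45.0
```

```bash
python3 st.py
```

```text
t 12.12 x -30.17 y 45.49 under 8.38 rot [ 1.7999e+02 -1.0000e-02  7.3780e+01] F k,l,z -0.19 0.01 -0.63 M 0.113 0.086 0.013
```

send_rows([
  {"dx": -0.3, "dy": 0, "dz": 0, "roll": 0, "jaw": 1},
  {"dx": 0, "dy": 0, "dz": 0, "roll": 0, "jaw": 1},
])

```text
time_s: 12.28
ee_pos: [0.5118, 0.1034, 0.0558]
eef_rot: [3.142, -0.0, 1.288]
force: [0.9, 0.2, -1.4]
grip_width: 0.0154
grip_force: 45.0
```

```bash
python3 st.py
```

```text
t 12.28 x -30.15 y 45.23 under 8.38 rot [ 1.800e+02 -1.000e-02  7.378e+01] F k,l,z 0.82 0.49 -1.40 M 0.215 0.098 0.023
```

send_rows([
  {"dx": -0.3, "dy": 0, "dz": 0, "roll": 0, "jaw": 1},
  {"dx": 0, "dy": 0, "dz": 0, "roll": 0, "jaw": 1},
])

```text
time_s: 12.45
ee_pos: [0.5117, 0.1032, 0.0558]
eef_rot: [3.141, -0.0, 1.288]
force: [-0.1, 0.9, -0.3]
grip_width: 0.0155
grip_force: 45.0
```

```bash
python3 st.py
```

```text
t 12.45 x -30.13 y 44.94 under 8.41 rot [ 1.7999e+02 -1.0000e-02  7.3780e+01] F k,l,z -0.31 0.82 -0.27 M 0.36 0.069 -0.006
```

send_rows([
  {"dx": 2, "dy": 0, "dz": -2, "roll": 0, "jaw": 1},
  {"dx": 0, "dy": 0, "dz": -8, "roll": 0, "jaw": 1},
  {"dx": 0, "dy": 0, "dz": -15, "roll": 0, "jaw": 1},
  {"dx": 0, "dy": -4, "dz": -15, "roll": 0, "jaw": 1},
  {"dx": -4, "dy": -5, "dz": -12, "roll": 0, "jaw": 1},
  {"dx": -8, "dy": -6, "dz": -5, "roll": 0, "jaw": 1},
  {"dx": -12, "dy": -5, "dz": 0, "roll": 0, "jaw": 1},
  {"dx": -12, "dy": -3, "dz": 0, "roll": 0, "jaw": 1},
  {"dx": -8, "dy": -2, "dz": 0, "roll": 0, "jaw": 1},
  {"dx": -4, "dy": 0, "dz": 0, "roll": 0, "jaw": 1},
  {"dx": 0, "dy": 0, "dz": 0, "roll": 0, "jaw": 1},
  {"dx": 0, "dy": 0, "dz": 0, "roll": 0, "jaw": 1},
])

```text
time_s: 13.45
ee_pos: [0.475, 0.0658, 0.1128]
eef_rot: [3.142, -0.0, 1.287]
force: [-0.5, 0.0, -0.7]
grip_width: 0.0152
grip_force: 45.0
```

send_rows([
  {"dx": 0, "dy": 0, "dz": 5, "roll": 0, "jaw": 1},
  {"dx": 0, "dy": 0, "dz": 10, "roll": 0, "jaw": 1},
  {"dx": 0, "dy": 0, "dz": 11, "roll": 0, "jaw": 1},
  {"dx": 0, "dy": 0, "dz": 8, "roll": 0, "jaw": 1},
  {"dx": 0, "dy": 0, "dz": 5, "roll": 0, "jaw": 1},
  {"dx": 0, "dy": 0, "dz": 2, "roll": 0, "jaw": 1},
  {"dx": 0, "dy": 0, "dz": 0, "roll": 0, "jaw": 1},
  {"dx": 0, "dy": 0, "dz": 0, "roll": 0, "jaw": 1},
  {"dx": 0, "dy": 0, "dz": 0, "roll": 0, "jaw": 1},
])

```text
time_s: 14.2
ee_pos: [0.4751, 0.066, 0.0722]
eef_rot: [3.141, -0.0, 1.288]
force: [-0.3, 0.7, -1.7]
grip_width: 0.0152
grip_force: 45.0
```

```bash
python3 st.py
```

```text
t 14.20 x -54.93 y -1.01 under 24.76 rot [ 1.7996e+02 -2.0000e-02  7.3780e+01] F k,l,z -0.46 0.60 -1.66 M -0.103 0.128 0.029
```

send_rows([
  {"dx": -0.15, "dy": 0, "dz": 1.5, "roll": 0, "jaw": 1},
  {"dx": 0, "dy": 0, "dz": 1.5, "roll": 0, "jaw": 1},
  {"dx": 0, "dy": 0, "dz": 0.7, "roll": 0, "jaw": 1},
  {"dx": 0, "dy": 2, "dz": 0, "roll": 0, "jaw": 1},
  {"dx": 0, "dy": 3, "dz": 0, "roll": 0, "jaw": 1},
  {"dx": 0, "dy": 2, "dz": 0, "roll": 0, "jaw": 1},
  {"dx": 0, "dy": 0, "dz": 0, "roll": 0, "jaw": 1},
  {"dx": 0, "dy": 0, "dz": 0, "roll": 0, "jaw": 1},
])

```text
time_s: 14.87
ee_pos: [0.4815, 0.0638, 0.068]
eef_rot: [-3.141, 0.0, 1.288]
force: [-0.7, 0.0, -1.1]
grip_width: 0.0154
grip_force: 45.0
```

```bash
python3 - <<'E'
from g import *
exec(open('st.py').read())
c=cam('scene');np.savez('s2.npz',**c)
save(cv2.resize(c['frame'][180:250,300:393],(797,600),interpolation=cv2.INTER_CUBIC),'pics/s2.png')
E
```

```text
t 14.87 x -48.09 y -1.32 under 20.60 rot [-179.99    0.     73.77] F k,l,z -0.71 -0.17 -1.09 M -0.134 0.082 -0.002
```

View pics/s2.png

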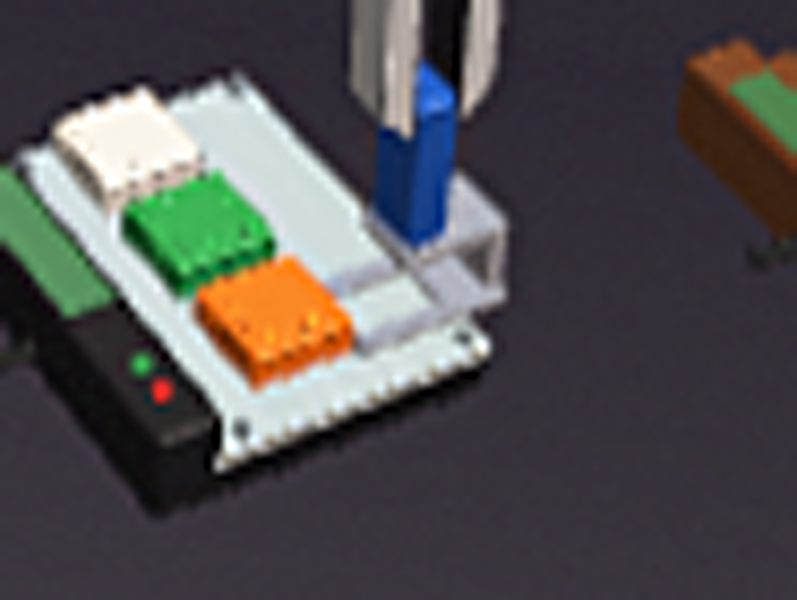

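The scene crop shows both prongs running into the orange cap's front edge at about (340,290) and (360,345), so they look centred on the cap.

send_rows([
  {"dx": 0.15, "dy": 2, "dz": -0.3, "roll": 0, "jaw": 1},
  {"dx": 0, "dy": 3, "dz": 0, "roll": 0, "jaw": 1},
  {"dx": 0, "dy": 3, "dz": 0, "roll": 0, "jaw": 1},
  {"dx": 0, "dy": 1, "dz": 0, "roll": 0, "jaw": 1},
  {"dx": 0, "dy": 0, "dz": 0, "roll": 0, "jaw": 1},
  {"dx": 0, "dy": 0, "dz": 0, "roll": 0, "jaw": 1},
])

```text
time_s: 15.42
ee_pos: [0.4901, 0.0614, 0.0683]
eef_rot: [-3.141, 0.0, 1.288]
force: [-0.6, -0.4, -1.7]
grip_width: 0.0153
grip_force: 45.0
```

```bash
python3 st.py
```

```text
t 15.42 x -39.21 y -1.17 under 20.86 rot [-179.99    0.     73.78] F k,l,z -0.44 -0.53 -1.70 M -0.089 0.093 0.027
```

send_rows([
  {"dx": 0, "dy": 0.5, "dz": 0, "roll": 0, "jaw": 1},
  {"dx": 0, "dy": 0.5, "dz": 0, "roll": 0, "jaw": 1},
  {"dx": 0, "dy": 0.5, "dz": 0, "roll": 0, "jaw": 1},
  {"dx": 0, "dy": 0, "dz": 0, "roll": 0, "jaw": 1},
])

```text
time_s: 15.75
ee_pos: [0.4916, 0.061, 0.0684]
eef_rot: [3.142, -0.0, 1.288]
force: [-0.8, -0.5, -0.6]
grip_width: 0.0155
grip_force: 45.0
```

```bash
python3 st.py
```

```text
t 15.75 x -37.64 y -1.12 under 20.98 rot [180.    -0.    73.78] F k,l,z -0.58 -0.71 -0.60 M -0.111 0.081 -0.002
```

send_rows([
  {"dx": 0, "dy": 0.5, "dz": 0, "roll": 0, "jaw": 1},
  {"dx": 0, "dy": 0.5, "dz": 0, "roll": 0, "jaw": 1},
  {"dx": 0, "dy": 0.5, "dz": 0, "roll": 0, "jaw": 1},
  {"dx": 0, "dy": 0, "dz": 0, "roll": 0, "jaw": 1},
])

```text
time_s: 16.08
ee_pos: [0.4931, 0.0606, 0.0684]
eef_rot: [3.142, -0.0, 1.288]
force: [-0.0, -0.0, -1.1]
grip_width: 0.0154
grip_force: 45.0
```

```bash
python3 st.py
```

```text
t 16.08 x -36.10 y -1.13 under 20.95 rot [180.    -0.    73.78] F k,l,z 0.00 -0.05 -1.13 M -0.044 0.074 0.022
```

send_rows([
  {"dx": 0, "dy": 0.5, "dz": 0, "roll": 0, "jaw": 1},
  {"dx": 0, "dy": 0.5, "dz": 0, "roll": 0, "jaw": 1},
  {"dx": 0, "dy": 0.5, "dz": 0, "roll": 0, "jaw": 1},
  {"dx": 0, "dy": 0, "dz": 0, "roll": 0, "jaw": 1},
])

```text
time_s: 16.42
ee_pos: [0.4946, 0.0602, 0.0683]
eef_rot: [3.142, 0.0, 1.288]
force: [-0.8, -0.7, -1.3]
grip_width: 0.0153
grip_force: 45.0
```

```bash
python3 st.py
```

```text
t 16.42 x -34.60 y -1.14 under 20.94 rot [180.     0.    73.78] F k,l,z -0.55 -0.92 -1.31 M -0.082 0.059 0.001
```

send_rows([
  {"dx": 0, "dy": 0.5, "dz": 0, "roll": 0, "jaw": 1},
  {"dx": 0, "dy": 0.5, "dz": 0, "roll": 0, "jaw": 1},
  {"dx": 0, "dy": 0.5, "dz": 0, "roll": 0, "jaw": 1},
  {"dx": 0, "dy": 0.5, "dz": 0, "roll": 0, "jaw": 1},
  {"dx": 0, "dy": 0, "dz": 0, "roll": 0, "jaw": 1},
])

```text
time_s: 16.83
ee_pos: [0.4965, 0.0596, 0.0684]
eef_rot: [3.142, -0.0, 1.288]
force: [-0.2, -0.2, -1.8]
grip_width: 0.0153
grip_force: 45.0
```

```bash
python3 st.py
```

```text
t 16.83 x -32.60 y -1.13 under 20.95 rot [180.    -0.    73.78] F k,l,z -0.08 -0.28 -1.81 M -0.091 0.052 -0.014
```

send_rows([
  {"dx": 0, "dy": 0.5, "dz": 0, "roll": 0, "jaw": 1},
  {"dx": 0, "dy": 0.5, "dz": 0, "roll": 0, "jaw": 1},
  {"dx": 0, "dy": 0.5, "dz": 0, "roll": 0, "jaw": 1},
  {"dx": 0, "dy": 0.5, "dz": 0, "roll": 0, "jaw": 1},
  {"dx": 0, "dy": 0, "dz": 0, "roll": 0, "jaw": 1},
])

```text
time_s: 17.25
ee_pos: [0.4984, 0.059, 0.0683]
eef_rot: [3.142, -0.0, 1.288]
force: [-0.2, -1.0, -0.8]
grip_width: 0.0154
grip_force: 45.0
```

```bash
python3 st.py
```

```text
t 17.25 x -30.60 y -1.13 under 20.94 rot [180.    -0.    73.78] F k,l,z 0.05 -0.98 -0.76 M -0.131 0.057 -0.036
```

send_rows([
  {"dx": 0, "dy": 0.5, "dz": 0, "roll": 0, "jaw": 1},
  {"dx": 0, "dy": 0.5, "dz": 0, "roll": 0, "jaw": 1},
  {"dx": 0, "dy": 0.5, "dz": 0, "roll": 0, "jaw": 1},
  {"dx": 0, "dy": 0.5, "dz": 0, "roll": 0, "jaw": 1},
  {"dx": 0, "dy": 0, "dz": 0, "roll": 0, "jaw": 1},
])

```text
time_s: 17.67
ee_pos: [0.5004, 0.0585, 0.0684]
eef_rot: [3.141, -0.0, 1.288]
force: [0.7, 0.6, -1.0]
grip_width: 0.0153
grip_force: 45.0
```

```bash
python3 st.py
```

```text
t 17.67 x -28.56 y -1.14 under 20.98 rot [179.99  -0.    73.78] F k,l,z 0.46 0.81 -1.03 M -0.092 0.058 0.057
```

send_rows([
  {"dx": 0, "dy": 1, "dz": 0, "roll": 0, "jaw": 1},
  {"dx": 0, "dy": 2, "dz": 0, "roll": 0, "jaw": 1},
  {"dx": 0, "dy": 2, "dz": 0, "roll": 0, "jaw": 1},
  {"dx": 0, "dy": 2, "dz": 0, "roll": 0, "jaw": 1},
  {"dx": 0, "dy": 1, "dz": 0, "roll": 0, "jaw": 1},
  {"dx": 0, "dy": 0, "dz": 0, "roll": 0, "jaw": 1},
])

```text
time_s: 18.17
ee_pos: [0.5081, 0.0562, 0.0683]
eef_rot: [3.142, -0.0, 1.288]
force: [-0.2, 0.5, -0.3]
grip_width: 0.0155
grip_force: 45.0
```

```bash
python3 st.py
```

```text
t 18.17 x -20.47 y -1.16 under 20.91 rot [180.    -0.    73.78] F k,l,z -0.30 0.46 -0.27 M -0.044 0.077 -0.007
```

send_rows([
  {"dx": 0, "dy": 1, "dz": 0, "roll": 0, "jaw": 1},
  {"dx": 0, "dy": 2, "dz": 0, "roll": 0, "jaw": 1},
  {"dx": 0, "dy": 2, "dz": 0, "roll": 0, "jaw": 1},
  {"dx": 0, "dy": 2, "dz": 0, "roll": 0, "jaw": 1},
  {"dx": 0, "dy": 1, "dz": 0, "roll": 0, "jaw": 1},
  {"dx": 0, "dy": 1, "dz": 0, "roll": 0, "jaw": 1},
  {"dx": 0, "dy": 0.5, "dz": 0, "roll": 0, "jaw": 1},
  {"dx": 0, "dy": 0, "dz": 0, "roll": 0, "jaw": 1},
  {"dx": 0, "dy": 0, "dz": 0, "roll": 0, "jaw": 1},
])

```text
time_s: 18.92
ee_pos: [0.517, 0.0536, 0.0683]
eef_rot: [-3.142, 0.0, 1.288]
force: [-0.6, -0.0, -0.5]
grip_width: 0.0156
grip_force: 45.0
```

```bash
python3 st.py
```

```text
t 18.92 x -11.23 y -1.15 under 20.92 rot [-180.      0.     73.78] F k,l,z -0.54 -0.18 -0.46 M -0.081 0.013 0.005
```

send_rows([
  {"dx": 0, "dy": 0, "dz": 0, "roll": 0, "jaw": 1},
  {"dx": 0, "dy": 0.7, "dz": 0, "roll": 0, "jaw": 1},
  {"dx": 0, "dy": 0.7, "dz": 0, "roll": 0, "jaw": 1},
  {"dx": 0, "dy": 0.6, "dz": 0, "roll": 0, "jaw": 1},
  {"dx": 0, "dy": 0, "dz": 0, "roll": 0, "jaw": 1},
], force=18)

```text
time_s: 19.33
ee_pos: [0.5191, 0.053, 0.0684]
eef_rot: [3.142, 0.0, 1.288]
force: [-0.6, -0.8, -1.6]
grip_width: 0.0159
grip_force: 18.0
```

```bash
python3 st.py
```

```text
t 19.33 x -9.07 y -1.15 under 20.95 rot [179.99   0.    73.78] F k,l,z -0.34 -0.95 -1.62 M -0.122 0.025 -0.03
```

send_rows([
  {"dx": 0, "dy": 0.5, "dz": 0, "roll": 0, "jaw": 1},
  {"dx": 0, "dy": 0.5, "dz": 0, "roll": 0, "jaw": 1},
  {"dx": 0, "dy": 0, "dz": 0, "roll": 0, "jaw": 1},
])

```text
time_s: 19.58
ee_pos: [0.52, 0.0528, 0.0684]
eef_rot: [3.142, 0.0, 1.288]
force: [0.1, 0.0, -0.5]
grip_width: 0.0157
grip_force: 18.0
```

```bash
python3 st.py
```

```text
t 19.58 x -8.12 y -1.14 under 20.96 rot [180.     0.    73.78] F k,l,z 0.10 0.06 -0.52 M -0.062 0.037 -0.008
```

send_rows([
  {"dx": 0, "dy": 0.4, "dz": 0, "roll": 0, "jaw": 1},
  {"dx": 0, "dy": 0.4, "dz": 0, "roll": 0, "jaw": 1},
  {"dx": 0, "dy": 0.4, "dz": 0, "roll": 0, "jaw": 1},
  {"dx": 0, "dy": 0, "dz": 0, "roll": 0, "jaw": 1},
])

```text
time_s: 19.92
ee_pos: [0.5211, 0.0524, 0.0683]
eef_rot: [3.142, 0.0, 1.288]
force: [-0.1, 0.5, -0.7]
grip_width: 0.0156
grip_force: 18.0
```

```bash
python3 st.py
```

```text
t 19.92 x -6.94 y -1.15 under 20.91 rot [180.     0.    73.78] F k,l,z -0.22 0.45 -0.66 M -0.092 0.062 0.018
```

send_rows([
  {"dx": 0, "dy": 0.4, "dz": 0, "roll": 0, "jaw": 1},
  {"dx": 0, "dy": 0.4, "dz": 0, "roll": 0, "jaw": 1},
  {"dx": 0, "dy": 0, "dz": 0, "roll": 0, "jaw": 1},
])

```text
time_s: 20.17
ee_pos: [0.5219, 0.0522, 0.0683]
eef_rot: [-3.142, -0.0, 1.288]
force: [0.2, -0.7, -0.3]
grip_width: 0.016
grip_force: 18.0
```

```bash
python3 st.py
```

```text
t 20.17 x -6.14 y -1.15 under 20.94 rot [-180.     -0.     73.78] F k,l,z 0.37 -0.58 -0.28 M -0.067 0.055 0.004
```

send_rows([
  {"dx": 0, "dy": 0.4, "dz": 0, "roll": 0, "jaw": 1},
  {"dx": 0, "dy": 0.3, "dz": 0, "roll": 0, "jaw": 1},
  {"dx": 0, "dy": 0, "dz": 0, "roll": 0, "jaw": 1},
])

```text
time_s: 20.42
ee_pos: [0.5225, 0.052, 0.0683]
eef_rot: [-3.142, 0.0, 1.288]
force: [0.3, 0.5, -0.4]
grip_width: 0.0161
grip_force: 18.0
```

```bash
python3 st.py
```

```text
t 20.42 x -5.46 y -1.14 under 20.94 rot [-180.      0.     73.78] F k,l,z 0.19 0.54 -0.42 M -0.098 0.048 0.004
```

send_rows([
  {"dx": 0, "dy": 0.3, "dz": 0, "roll": 0, "jaw": 1},
  {"dx": 0, "dy": 0.3, "dz": 0, "roll": 0, "jaw": 1},
  {"dx": 0, "dy": 0, "dz": 0, "roll": 0, "jaw": 1},
])

```text
time_s: 20.67
ee_pos: [0.5231, 0.0518, 0.0684]
eef_rot: [3.142, -0.0, 1.288]
force: [1.0, 0.1, -0.8]
grip_width: 0.0161
grip_force: 18.0
```

```bash
python3 st.py
```

```text
t 20.67 x -4.83 y -1.14 under 20.98 rot [180.    -0.    73.78] F k,l,z 0.97 0.36 -0.77 M -0.039 0.066 -0.012
```

send_rows([
  {"dx": 0, "dy": 0.4, "dz": 0, "roll": 0, "jaw": 1},
  {"dx": 0, "dy": 0.3, "dz": 0, "roll": 0, "jaw": 1},
  {"dx": 0, "dy": 0, "dz": 0, "roll": 0, "jaw": 1},
])

```text
time_s: 20.92
ee_pos: [0.5238, 0.0517, 0.0684]
eef_rot: [3.142, -0.0, 1.288]
force: [0.6, -0.4, -1.2]
grip_width: 0.0158
grip_force: 18.0
```

```bash
python3 st.py
```

```text
t 20.92 x -4.15 y -1.14 under 20.96 rot [180.    -0.    73.78] F k,l,z 0.66 -0.18 -1.23 M -0.128 0.089 0.028
```

send_rows([
  {"dx": 0, "dy": 0.4, "dz": 0, "roll": 0, "jaw": 1},
  {"dx": 0, "dy": 0.3, "dz": 0, "roll": 0, "jaw": 1},
  {"dx": 0, "dy": 0, "dz": 0, "roll": 0, "jaw": 1},
])

```text
time_s: 21.17
ee_pos: [0.5245, 0.0514, 0.0684]
eef_rot: [3.142, -0.0, 1.288]
force: [-0.3, 0.4, -0.5]
grip_width: 0.0157
grip_force: 18.0
```

```bash
python3 st.py
```

```text
t 21.17 x -3.43 y -1.15 under 20.96 rot [180.    -0.    73.78] F k,l,z -0.38 0.32 -0.51 M -0.045 0.05 0.024
```

send_rows([
  {"dx": 0, "dy": 0.4, "dz": 0, "roll": 0, "jaw": 1},
  {"dx": 0, "dy": 0.3, "dz": 0, "roll": 0, "jaw": 1},
  {"dx": 0, "dy": 0, "dz": 0, "roll": 0, "jaw": 1},
])

```text
time_s: 21.42
ee_pos: [0.5251, 0.0512, 0.0683]
eef_rot: [3.142, 0.0, 1.288]
force: [0.0, 0.7, -0.3]
grip_width: 0.0158
grip_force: 18.0
```

```bash
python3 st.py
```

```text
t 21.42 x -2.74 y -1.16 under 20.95 rot [180.     0.    73.78] F k,l,z -0.16 0.68 -0.27 M -0.113 0.09 -0.014
```

send_rows([
  {"dx": 0, "dy": 0.4, "dz": 0, "roll": 0, "jaw": 1},
  {"dx": 0, "dy": 0.3, "dz": 0, "roll": 0, "jaw": 1},
  {"dx": 0, "dy": 0, "dz": 0, "roll": 0, "jaw": 1},
])

```text
time_s: 21.67
ee_pos: [0.5258, 0.0511, 0.0684]
eef_rot: [3.142, -0.0, 1.288]
force: [-0.5, 0.4, -1.1]
grip_width: 0.0158
grip_force: 18.0
```

```bash
python3 st.py
```

```text
t 21.67 x -2.04 y -1.13 under 20.95 rot [180.    -0.    73.78] F k,l,z -0.64 0.25 -1.07 M -0.099 0.101 -0.008
```

send_rows([
  {"dx": 0, "dy": 0.4, "dz": 0, "roll": 0, "jaw": 1},
  {"dx": 0, "dy": 0.4, "dz": 0, "roll": 0, "jaw": 1},
  {"dx": 0, "dy": 0, "dz": 0, "roll": 0, "jaw": 1},
])

```text
time_s: 21.92
ee_pos: [0.5266, 0.0508, 0.0684]
eef_rot: [3.142, -0.0, 1.288]
force: [-0.2, 0.2, -0.8]
grip_width: 0.0159
grip_force: 18.0
```

```bash
python3 st.py
```

```text
t 21.92 x -1.21 y -1.14 under 20.96 rot [180.    -0.    73.78] F k,l,z -0.28 0.14 -0.81 M -0.067 0.01 0.05
```

send_rows([
  {"dx": 0, "dy": 0.4, "dz": 0, "roll": 0, "jaw": 1},
  {"dx": 0, "dy": 0.4, "dz": 0, "roll": 0, "jaw": 1},
  {"dx": 0, "dy": 0, "dz": 0, "roll": 0, "jaw": 1},
])

```text
time_s: 22.17
ee_pos: [0.5274, 0.0506, 0.0684]
eef_rot: [3.142, 0.0, 1.288]
force: [0.7, 0.9, -1.1]
grip_width: 0.0156
grip_force: 18.0
```

```bash
python3 st.py
```

```text
t 22.17 x -0.43 y -1.14 under 20.96 rot [180.     0.    73.78] F k,l,z 0.45 1.08 -1.14 M -0.122 0.049 -0.006
```

send_rows([
  {"dx": 0, "dy": 0.4, "dz": 0, "roll": 0, "jaw": 1},
  {"dx": 0, "dy": 0.4, "dz": 0, "roll": 0, "jaw": 1},
  {"dx": 0, "dy": 0, "dz": 0, "roll": 0, "jaw": 1},
])

```text
time_s: 22.42
ee_pos: [0.5282, 0.0504, 0.0684]
eef_rot: [3.141, -0.0, 1.288]
force: [0.1, 0.3, -0.3]
grip_width: 0.0154
grip_force: 18.0
```

```bash
python3 st.py
```

```text
t 22.42 x 0.41 y -1.15 under 20.97 rot [179.99  -0.    73.78] F k,l,z 0.04 0.27 -0.31 M -0.094 0.06 0.024
```

send_rows([
  {"dx": 0, "dy": 0.4, "dz": 0, "roll": 0, "jaw": 1},
  {"dx": 0, "dy": 0.4, "dz": 0, "roll": 0, "jaw": 1},
  {"dx": 0, "dy": 0, "dz": 0, "roll": 0, "jaw": 1},
])

```text
time_s: 22.67
ee_pos: [0.5289, 0.0502, 0.0684]
eef_rot: [3.142, -0.0, 1.288]
force: [-0.6, 0.2, -0.8]
grip_width: 0.0157
grip_force: 18.0
```

```bash
python3 st.py
```

```text
t 22.67 x 1.18 y -1.15 under 20.96 rot [180.    -0.    73.78] F k,l,z -0.62 0.06 -0.83 M -0.067 0.028 0.002
```

send_rows([
  {"dx": 0, "dy": 0.4, "dz": 0, "roll": 0, "jaw": 1},
  {"dx": 0, "dy": 0.4, "dz": 0, "roll": 0, "jaw": 1},
  {"dx": 0, "dy": 0, "dz": 0, "roll": 0, "jaw": 1},
])

```text
time_s: 22.92
ee_pos: [0.5296, 0.05, 0.0683]
eef_rot: [-3.141, 0.0, 1.288]
force: [-0.9, 0.4, -0.6]
grip_width: 0.0158
grip_force: 18.0
```

```bash
python3 st.py
```

```text
t 22.92 x 1.87 y -1.16 under 20.90 rot [-179.99    0.     73.78] F k,l,z -1.01 0.15 -0.61 M -0.107 0.209 0.015
```

send_rows([
  {"dx": 0, "dy": 0.2, "dz": 0, "roll": 0, "jaw": 1},
  {"dx": 0, "dy": 0, "dz": 0, "roll": 0, "jaw": 1},
  {"dx": 0, "dy": 0, "dz": 0, "roll": 0, "jaw": 1},
])

```text
time_s: 23.17
ee_pos: [0.5297, 0.0499, 0.0683]
eef_rot: [-3.141, 0.0, 1.288]
force: [-0.8, 0.3, -1.5]
grip_width: 0.0159
grip_force: 18.0
```

```bash
python3 st.py
```

```text
t 23.17 x 2.00 y -1.16 under 20.91 rot [-179.99    0.     73.78] F k,l,z -0.85 0.06 -1.54 M -0.114 0.319 0.003
```

send_rows([
  {"dx": 0, "dy": 0.3, "dz": 0, "roll": 0, "jaw": 1},
  {"dx": 0, "dy": 0, "dz": 0, "roll": 0, "jaw": 1},
  {"dx": 0, "dy": 0, "dz": 0, "roll": 0, "jaw": 1},
])

```text
time_s: 23.42
ee_pos: [0.53, 0.0499, 0.0683]
eef_rot: [-3.141, 0.0, 1.288]
force: [-1.7, 1.1, -0.9]
grip_width: 0.0157
grip_force: 18.0
```

```bash
for i in 1; do python3 st.py; done
```

```text
t 23.42 x 2.27 y -1.16 under 20.88 rot [-179.98    0.     73.78] F k,l,z -1.93 0.64 -0.95 M -0.144 0.576 -0.037
```

send_rows([
  {"dx": 0, "dy": -0.3, "dz": 0, "roll": 0, "jaw": 1},
  {"dx": 0, "dy": -0.2, "dz": 0, "roll": 0, "jaw": 1},
  {"dx": 0, "dy": 0, "dz": 0, "roll": 0, "jaw": 1},
  {"dx": 0, "dy": 0, "dz": 0, "roll": 0, "jaw": 1},
  {"dx": 0, "dy": 0, "dz": -0.5, "roll": 0, "jaw": 1},
  {"dx": 0, "dy": 0, "dz": -0.5, "roll": 0, "jaw": 1},
  {"dx": 0, "dy": 0, "dz": -0.5, "roll": 0, "jaw": 1},
  {"dx": 0, "dy": 0, "dz": -0.4, "roll": 0, "jaw": 1},
  {"dx": 0, "dy": 0, "dz": -0.4, "roll": 0, "jaw": 1},
  {"dx": 0, "dy": 0, "dz": 0, "roll": 0, "jaw": 1},
], force=50)

```text
time_s: 24.25
ee_pos: [0.5297, 0.05, 0.0708]
eef_rot: [3.141, -0.0, 1.288]
force: [-0.8, -0.2, -0.5]
grip_width: 0.0154
grip_force: 50.0
```

```bash
python3 st.py
```

```text
t 24.25 x 1.95 y -1.13 under 23.36 rot [179.99  -0.    73.78] F k,l,z -0.71 -0.43 -0.52 M -0.106 0.239 0.033
```

send_rows([
  {"dx": 0, "dy": 0, "dz": -0.3, "roll": 0, "jaw": 1},
  {"dx": 0, "dy": 0, "dz": -0.3, "roll": 0, "jaw": 1},
  {"dx": 0, "dy": 0, "dz": -0.3, "roll": 0, "jaw": 1},
  {"dx": 0, "dy": 0, "dz": 0, "roll": 0, "jaw": 1},
])

```text
time_s: 24.58
ee_pos: [0.5297, 0.05, 0.0716]
eef_rot: [3.141, -0.0, 1.288]
force: [-0.1, -0.1, -0.6]
grip_width: 0.0159
grip_force: 50.0
```

```bash
python3 st.py
```

```text
t 24.58 x 1.95 y -1.11 under 24.23 rot [179.99  -0.    73.78] F k,l,z -0.07 -0.11 -0.60 M -0.103 0.279 -0.007
```

send_rows([
  {"dx": 0, "dy": -0.3, "dz": -0.2, "roll": 0, "jaw": 1},
  {"dx": 0, "dy": 0, "dz": -0.3, "roll": 0, "jaw": 1},
  {"dx": 0, "dy": 0, "dz": -0.3, "roll": 0, "jaw": 1},
  {"dx": 0, "dy": 0, "dz": 0, "roll": 0, "jaw": 1},
])

```text
time_s: 24.92
ee_pos: [0.5292, 0.05, 0.072]
eef_rot: [-3.141, 0.0, 1.288]
force: [0.7, 0.6, -6.9]
grip_width: 0.0153
grip_force: 50.0
```

```bash
python3 st.py
```

```text
t 24.92 x 1.46 y -1.24 under 24.57 rot [-1.7997e+02  1.0000e-02  7.3780e+01] F k,l,z 0.54 0.83 -6.95 M -0.113 -0.276 -0.043
```

Fork now bears on the skirt (about −6 N); keep lifting gently.

send_rows([
  {"dx": 0, "dy": 0, "dz": -0.3, "roll": 0, "jaw": 1},
  {"dx": 0, "dy": 0, "dz": -0.3, "roll": 0, "jaw": 1},
  {"dx": 0, "dy": 0, "dz": 0, "roll": 0, "jaw": 1},
])

```text
time_s: 25.17
ee_pos: [0.5289, 0.05, 0.0723]
eef_rot: [-3.141, 0.0, 1.288]
force: [2.3, -1.5, -14.3]
grip_width: 0.0152
grip_force: 50.0
```

```bash
python3 st.py
```

```text
t 25.17 x 1.25 y -1.32 under 24.90 rot [-1.7994e+02  2.0000e-02  7.3780e+01] F k,l,z 2.64 -0.81 -14.32 M -0.057 -0.453 0.037
```

send_rows([
  {"dx": 0, "dy": 0, "dz": -0.3, "roll": 0, "jaw": 1},
  {"dx": 0, "dy": 0, "dz": -0.3, "roll": 0, "jaw": 1},
  {"dx": 0, "dy": 0, "dz": 0, "roll": 0, "jaw": 1},
])

```text
time_s: 25.42
ee_pos: [0.5294, 0.0501, 0.0739]
eef_rot: [3.141, -0.0, 1.288]
force: [-1.0, -0.2, -4.9]
grip_width: 0.0156
grip_force: 50.0
```

```bash
python3 st.py
```

```text
t 25.42 x 1.69 y -1.09 under 26.49 rot [ 1.7999e+02 -1.0000e-02  7.3780e+01] F k,l,z -0.91 -0.45 -4.88 M -0.099 0.196 -0.029
```

send_rows([
  {"dx": 0, "dy": 0, "dz": -0.3, "roll": 0, "jaw": 1},
  {"dx": 0, "dy": 0, "dz": -0.3, "roll": 0, "jaw": 1},
  {"dx": 0, "dy": 0, "dz": -0.3, "roll": 0, "jaw": 1},
  {"dx": 0, "dy": 0, "dz": 0, "roll": 0, "jaw": 1},
])

```text
time_s: 25.75
ee_pos: [0.5292, 0.05, 0.0744]
eef_rot: [-3.141, 0.0, 1.288]
force: [0.1, -0.7, -10.5]
grip_width: 0.0153
grip_force: 50.0
```

```bash
python3 st.py
```

```text
t 25.75 x 1.52 y -1.18 under 26.98 rot [-1.7999e+02  1.0000e-02  7.3780e+01] F k,l,z 0.28 -0.63 -10.49 M -0.062 0.063 -0.007
```

send_rows([
  {"dx": 0, "dy": 0, "dz": -0.3, "roll": 0, "jaw": 1},
  {"dx": 0, "dy": 0, "dz": -0.3, "roll": 0, "jaw": 1},
  {"dx": 0, "dy": 0, "dz": -0.3, "roll": 0, "jaw": 1},
  {"dx": 0, "dy": 0, "dz": 0, "roll": 0, "jaw": 1},
])

```text
time_s: 26.08
ee_pos: [0.53, 0.0501, 0.0762]
eef_rot: [3.14, -0.001, 1.288]
force: [-0.0, -0.7, -1.0]
grip_width: 0.0153
grip_force: 50.0
```

```bash
python3 st.py
```

```text
t 26.08 x 2.24 y -0.95 under 28.80 rot [ 1.799e+02 -3.000e-02  7.378e+01] F k,l,z 0.18 -0.68 -0.97 M -0.097 -0.005 0.032
```

send_rows([
  {"dx": 0, "dy": 0, "dz": -0.3, "roll": 0, "jaw": 1},
  {"dx": 0, "dy": 0, "dz": -0.3, "roll": 0, "jaw": 1},
  {"dx": 0, "dy": 0, "dz": -0.3, "roll": 0, "jaw": 1},
  {"dx": 0, "dy": 0, "dz": 0, "roll": 0, "jaw": 1},
])

```text
time_s: 26.42
ee_pos: [0.5295, 0.0501, 0.0765]
eef_rot: [3.141, -0.0, 1.288]
force: [0.1, -0.2, -0.9]
grip_width: 0.0154
grip_force: 50.0
```

```bash
python3 st.py
```

```text
t 26.42 x 1.75 y -1.09 under 29.09 rot [ 1.7997e+02 -1.0000e-02  7.3790e+01] F k,l,z 0.17 -0.18 -0.92 M -0.074 0.01 -0.007
```

send_rows([
  {"dx": 0, "dy": 0, "dz": -0.3, "roll": 0, "jaw": 1},
  {"dx": 0, "dy": 0, "dz": -0.3, "roll": 0, "jaw": 1},
  {"dx": 0, "dy": 0, "dz": -0.3, "roll": 0, "jaw": 1},
  {"dx": 0, "dy": 0, "dz": -0.3, "roll": 0, "jaw": 1},
  {"dx": 0, "dy": 0, "dz": -0.3, "roll": 0, "jaw": 1},
  {"dx": 0, "dy": 0, "dz": 0, "roll": 0, "jaw": 1},
])

```text
time_s: 26.92
ee_pos: [0.5293, 0.05, 0.0778]
eef_rot: [-3.142, 0.0, 1.288]
force: [-0.4, 0.1, -0.8]
grip_width: 0.0154
grip_force: 50.0
```

```bash
python3 st.py
```

```text
t 26.92 x 1.60 y -1.15 under 30.38 rot [-180.      0.     73.78] F k,l,z -0.37 -0.01 -0.77 M -0.136 0.056 -0.012
```

send_rows([
  {"dx": 0, "dy": 0, "dz": -1, "roll": 0, "jaw": 1},
  {"dx": 0, "dy": 0, "dz": -2, "roll": 0, "jaw": 1},
  {"dx": 0, "dy": 0, "dz": -2.5, "roll": 0, "jaw": 1},
  {"dx": 0, "dy": 0, "dz": -2.5, "roll": 0, "jaw": 1},
  {"dx": 0, "dy": 0, "dz": -2.5, "roll": 0, "jaw": 1},
  {"dx": 0, "dy": 0, "dz": -2.5, "roll": 0, "jaw": 1},
  {"dx": 0, "dy": 0, "dz": -2.5, "roll": 0, "jaw": 1},
  {"dx": 0, "dy": 0, "dz": -2.5, "roll": 0, "jaw": 1},
  {"dx": 0, "dy": 0, "dz": -1.5, "roll": 0, "jaw": 1},
  {"dx": 0, "dy": 0, "dz": -0.5, "roll": 0, "jaw": 1},
  {"dx": 0, "dy": 0, "dz": 0, "roll": 0, "jaw": 1},
  {"dx": 0, "dy": 0, "dz": 0, "roll": 0, "jaw": 1},
])

```text
time_s: 27.92
ee_pos: [0.5293, 0.05, 0.0977]
eef_rot: [-3.141, 0.0, 1.288]
force: [0.1, -0.2, -0.4]
grip_width: 0.0155
grip_force: 50.0
```

```bash
python3 - <<'E'
from g import *
exec(open('st.py').read())
c=cam('scene');np.savez('s3.npz',**c)
save(cv2.resize(c['frame'][170:250,290:396],(795,600),interpolation=cv2.INTER_CUBIC),'pics/s3.png')
# tray from clouds: earlier rect centers in top frame
o=get_obs();T=(.4799,-.2713)
print('world to tray',np.array(T)-o['ee_pos'][:2],'tool',tool(o,T[0],T[1],.1))
E
```

```text
t 27.92 x 1.56 y -1.17 under 50.27 rot [-179.99    0.     73.78] F k,l,z 0.19 -0.19 -0.45 M -0.124 0.052 -0.029
world to tray [-0.04934774 -0.32134926] tool [-322.34645148   42.34858095   -2.35086682]
```

View pics/s3.png

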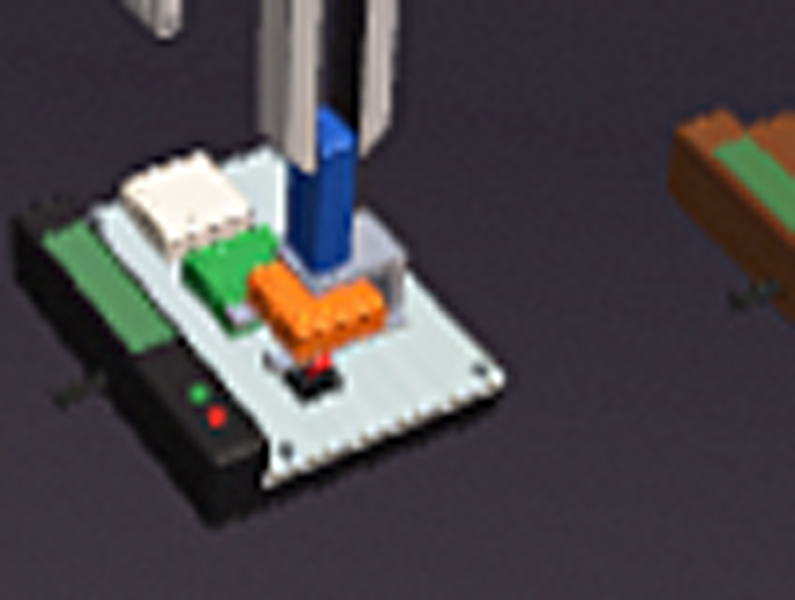

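The cap sits level on the fork at (320,300), with the bare red plunger below it at (318,362). Next I carry it smoothly to the tray.

send_rows([
  {"dx": -2, "dy": 0.5, "dz": -1, "roll": 0, "jaw": 1},
  {"dx": -4, "dy": 1, "dz": -2, "roll": 0, "jaw": 1},
  {"dx": -6, "dy": 1.5, "dz": -2, "roll": 0, "jaw": 1},
  {"dx": -8, "dy": 1.5, "dz": -2, "roll": 0, "jaw": 1},
  {"dx": -10, "dy": 1.5, "dz": -2, "roll": 0, "jaw": 1},
  {"dx": -12, "dy": 1.5, "dz": -1, "roll": 0, "jaw": 1},
  {"dx": -13, "dy": 1.5, "dz": 0, "roll": 0, "jaw": 1},
  {"dx": -13, "dy": 1.5, "dz": 0, "roll": 0, "jaw": 1},
  {"dx": -13, "dy": 1.5, "dz": 0, "roll": 0, "jaw": 1},
  {"dx": -13, "dy": 1.5, "dz": 0, "roll": 0, "jaw": 1},
  {"dx": -13, "dy": 1.5, "dz": 0, "roll": 0, "jaw": 1},
  {"dx": -13, "dy": 1.5, "dz": 0, "roll": 0, "jaw": 1},
])

```text
time_s: 28.97
ee_pos: [0.5111, -0.0715, 0.1077]
eef_rot: [-3.142, 0.0, 1.287]
force: [0.1, -0.1, -1.0]
grip_width: 0.0156
grip_force: 50.0
```

send_rows([
  {"dx": -13, "dy": 1.5, "dz": 0, "roll": 0, "jaw": 1},
  {"dx": -13, "dy": 1.5, "dz": 0, "roll": 0, "jaw": 1},
  {"dx": -13, "dy": 1.5, "dz": 0, "roll": 0, "jaw": 1},
  {"dx": -13, "dy": 1.5, "dz": 0, "roll": 0, "jaw": 1},
  {"dx": -13, "dy": 1.5, "dz": 0, "roll": 0, "jaw": 1},
  {"dx": -13, "dy": 1.5, "dz": 0, "roll": 0, "jaw": 1},
  {"dx": -13, "dy": 1.5, "dz": 0, "roll": 0, "jaw": 1},
  {"dx": -13, "dy": 1.5, "dz": 0, "roll": 0, "jaw": 1},
  {"dx": -13, "dy": 1.5, "dz": 0, "roll": 0, "jaw": 1},
  {"dx": -13, "dy": 1.5, "dz": 0, "roll": 0, "jaw": 1},
  {"dx": -11, "dy": 1.5, "dz": 0, "roll": 0, "jaw": 1},
  {"dx": -10, "dy": 1.5, "dz": 0, "roll": 0, "jaw": 1},
])

```text
time_s: 29.97
ee_pos: [0.4865, -0.2211, 0.1077]
eef_rot: [-3.142, 0.0, 1.287]
force: [0.2, 0.1, 0.1]
grip_width: 0.0154
grip_force: 50.0
```

send_rows([
  {"dx": -9, "dy": 1.5, "dz": 0, "roll": 0, "jaw": 1},
  {"dx": -9, "dy": 1.5, "dz": 0, "roll": 0, "jaw": 1},
  {"dx": -8, "dy": 1.5, "dz": 0, "roll": 0, "jaw": 1},
  {"dx": -7, "dy": 1, "dz": 0, "roll": 0, "jaw": 1},
  {"dx": -6, "dy": 1, "dz": 0, "roll": 0, "jaw": 1},
  {"dx": -5, "dy": 1, "dz": 0, "roll": 0, "jaw": 1},
  {"dx": -4, "dy": 0.5, "dz": 0, "roll": 0, "jaw": 1},
  {"dx": -2, "dy": 0, "dz": 0, "roll": 0, "jaw": 1},
  {"dx": -1, "dy": 0, "dz": 0, "roll": 0, "jaw": 1},
  {"dx": 0, "dy": 0, "dz": 0, "roll": 0, "jaw": 1},
  {"dx": 0, "dy": 0, "dz": 0, "roll": 0, "jaw": 1},
])

```text
time_s: 30.88
ee_pos: [0.4802, -0.2708, 0.1078]
eef_rot: [3.142, -0.0, 1.288]
force: [-0.0, -0.1, -1.2]
grip_width: 0.0152
grip_force: 50.0
```

send_rows([
  {"dx": 0, "dy": 0, "dz": 2, "roll": 0, "jaw": 1},
  {"dx": 0, "dy": 0, "dz": 4, "roll": 0, "jaw": 1},
  {"dx": 0, "dy": 0, "dz": 6, "roll": 0, "jaw": 1},
  {"dx": 0, "dy": 0, "dz": 7, "roll": 0, "jaw": 1},
  {"dx": 0, "dy": 0, "dz": 7, "roll": 0, "jaw": 1},
  {"dx": 0, "dy": 0, "dz": 7, "roll": 0, "jaw": 1},
  {"dx": 0, "dy": 0, "dz": 6, "roll": 0, "jaw": 1},
  {"dx": 0, "dy": 0, "dz": 5, "roll": 0, "jaw": 1},
  {"dx": 0, "dy": 0, "dz": 4, "roll": 0, "jaw": 1},
  {"dx": 0, "dy": 0, "dz": 2, "roll": 0, "jaw": 1},
  {"dx": 0, "dy": 0, "dz": 0, "roll": 0, "jaw": 1},
  {"dx": 0, "dy": 0, "dz": 0, "roll": 0, "jaw": 1},
])

```text
time_s: 31.88
ee_pos: [0.4803, -0.2711, 0.0579]
eef_rot: [3.141, 0.0, 1.288]
force: [0.0, 0.7, -0.4]
grip_width: 0.0153
grip_force: 50.0
```

```bash
python3 - <<'E'
from g import *
exec(open('st.py').read())
print(o['ee_pos'])
c=cam('scene')
save(cv2.resize(c['frame'][110:200,210:330],(800,600),interpolation=cv2.INTER_CUBIC),'pics/s4.png')
E
```

```text
t 31.88 x 44.09 y -323.19 under 10.47 rot [179.99   0.    73.78] F k,l,z -0.16 0.71 -0.40 M -0.043 0.124 -0.007
[ 0.48027297 -0.27105832  0.05786522]
```

View pics/s4.png

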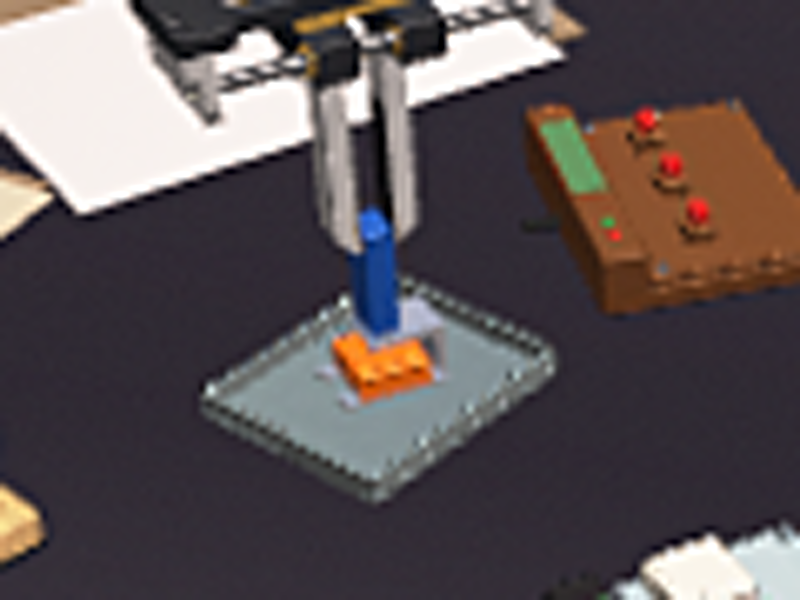

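The scene crop shows the puller over the tray centre, with the cap still on its fork at (385,365). Now the last few millimetres down.

send_rows([
  {"dx": 0, "dy": 0, "dz": 1.5, "roll": 0, "jaw": 1},
  {"dx": 0, "dy": 0, "dz": 2, "roll": 0, "jaw": 1},
  {"dx": 0, "dy": 0, "dz": 1.5, "roll": 0, "jaw": 1},
  {"dx": 0, "dy": 0, "dz": 1, "roll": 0, "jaw": 1},
  {"dx": 0, "dy": 0, "dz": 0.5, "roll": 0, "jaw": 1},
  {"dx": 0, "dy": 0, "dz": 0.5, "roll": 0, "jaw": 1},
  {"dx": 0, "dy": 0, "dz": 0, "roll": 0, "jaw": 1},
  {"dx": 0, "dy": 0, "dz": 0, "roll": 0, "jaw": 1},
])

```text
time_s: 32.6
ee_pos: [0.4802, -0.271, 0.0508]
eef_rot: [3.142, 0.0, 1.288]
force: [0.3, 0.6, -1.3]
grip_width: 0.0155
grip_force: 50.0
```

send_rows([
  {"dx": 0, "dy": 0, "dz": 0.3, "roll": 0, "jaw": 1},
  {"dx": 0, "dy": 0, "dz": 0.2, "roll": 0, "jaw": 1},
  {"dx": 0, "dy": 0, "dz": 0, "roll": 0, "jaw": 1},
  {"dx": 0, "dy": 0, "dz": 0, "roll": 0, "jaw": 1},
])

```text
time_s: 32.93
ee_pos: [0.4803, -0.271, 0.0504]
eef_rot: [3.141, 0.0, 1.288]
force: [0.2, -0.5, -0.4]
grip_width: 0.0153
grip_force: 50.0
```

```bash
python3 st.py
```

```text
t 32.93 x 44.09 y -323.18 under 2.96 rot [179.99   0.    73.78] F k,l,z 0.29 -0.44 -0.35 M -0.126 0.066 0.023
```

send_rows([
  {"dx": 0, "dy": 0, "dz": 0.3, "roll": 0, "jaw": 1},
  {"dx": 0, "dy": 0, "dz": 0, "roll": 0, "jaw": 1},
  {"dx": 0, "dy": 0, "dz": 0, "roll": 0, "jaw": 1},
])

```text
time_s: 33.18
ee_pos: [0.4804, -0.2711, 0.0503]
eef_rot: [3.141, 0.0, 1.288]
force: [0.9, -1.3, 3.1]
grip_width: 0.0152
grip_force: 50.0
```

```bash
python3 st.py
```

```text
t 33.18 x 44.28 y -323.22 under 2.88 rot [1.7996e+02 1.0000e-02 7.3780e+01] F k,l,z 1.24 -1.03 3.13 M -0.063 0.018 -0.028
```

send_rows([
  {"dx": 0, "dy": 0, "dz": -0.15, "roll": 0, "jaw": 1},
  {"dx": 0, "dy": 0, "dz": 0, "roll": 0, "jaw": -1},
  {"dx": 0, "dy": 0, "dz": 0, "roll": 0, "jaw": -1},
  {"dx": 0, "dy": 0, "dz": 0, "roll": 0, "jaw": -1},
  {"dx": 0, "dy": 0, "dz": 0, "roll": 0, "jaw": -1},
  {"dx": 0, "dy": 0, "dz": 0, "roll": 0, "jaw": -1},
  {"dx": 0, "dy": 0, "dz": 0, "roll": 0, "jaw": -1},
  {"dx": 0, "dy": 0, "dz": 0, "roll": 0, "jaw": -1},
  {"dx": 0, "dy": 0, "dz": 0, "roll": 0, "jaw": -1},
  {"dx": 0, "dy": 0, "dz": 0, "roll": 0, "jaw": -1},
])

```text
time_s: 34.02
ee_pos: [0.4802, -0.271, 0.0501]
eef_rot: [3.142, 0.0, 1.288]
force: [-0.2, 0.6, 0.0]
grip_width: 0.0717
grip_force: 0.0
```

send_rows([
  {"dx": 0, "dy": 0, "dz": -5, "roll": 0, "jaw": -1},
  {"dx": 0, "dy": 0, "dz": -10, "roll": 0, "jaw": -1},
  {"dx": 0, "dy": 0, "dz": -15, "roll": 0, "jaw": -1},
  {"dx": 0, "dy": 0, "dz": -20, "roll": 0, "jaw": -1},
  {"dx": 0, "dy": 0, "dz": -20, "roll": 0, "jaw": -1},
  {"dx": 0, "dy": 0, "dz": -15, "roll": 0, "jaw": -1},
  {"dx": 0, "dy": 0, "dz": -10, "roll": 0, "jaw": -1},
  {"dx": 0, "dy": 0, "dz": 0, "roll": 0, "jaw": -1},
  {"dx": 0, "dy": 0, "dz": 0, "roll": 0, "jaw": -1},
  {"dx": 0, "dy": 0, "dz": 0, "roll": 0, "jaw": -1},
])

```text
time_s: 34.85
ee_pos: [0.4798, -0.2708, 0.1442]
eef_rot: [-3.14, -0.0, 1.288]
force: [1.5, -0.0, -0.3]
grip_width: 0.0939
grip_force: 0.0
```

```bash
python3 - <<'E'
from g import *
exec(open('st.py').read())
print(o['grip_width'])
c=cam('scene')
save(cv2.resize(c['frame'][110:200,210:330],(800,600),interpolation=cv2.INTER_CUBIC),'pics/s5.png')
E
```

```text
t 34.85 x 43.60 y -323.03 under 96.84 rot [-1.7993e+02 -2.0000e-02  7.3780e+01] F k,l,z 1.44 0.40 -0.25 M -0.074 0.023 -0.009
0.09388848980166886
```

View pics/s5.png

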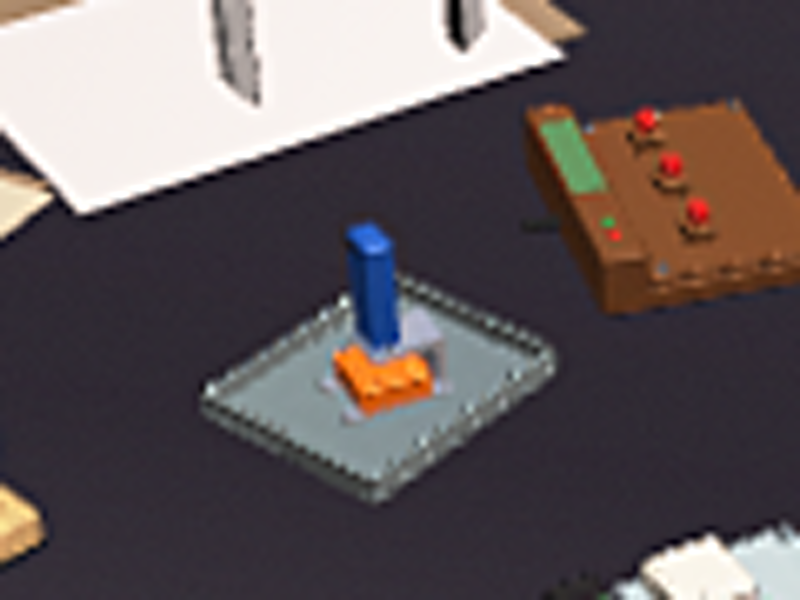

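The puller stands free in the tray with the cap on its fork at (383,380), and the gripper is clear of it.

```bash
python3 -c "
from station import *
print(hand_in())"
```

```text
the job is handed in; nothing more can be done
None
```

I pulled the orange cap off and stood the puller in the grey tray with the cap lying on its fork, then handed the job in at about 35 s of the 72 s limit; the hand-in returned no verdict.

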